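# Scrape the carving board clear and cover the offcut tub

### The arm

A 7-joint arm with a two-finger parallel gripper is mounted at the origin on the work surface. World frame = base frame: x ahead of the robot, y to its left, z up, the work surface at z = 0. Lengths are in m, angles in rad, forces in N, time in s.
With the tool pointing down it reaches from about 0.4 to 0.85 m from the base axis. Payload 10.4 kg.
Tool frame: the origin (TCP) lies midway between the tips of the shut fingers; the grasp point (between the pads) lies 19 mm behind it; z points along the fingers, y is the line along which they close (so a half turn about z gives the same grasp; the last joint's range is limited). The gripper opens to 87 mm and grips with 3 to 60 N. Pads are 19 mm wide; open, the fingers measure 117 mm over their backs; the gripper's body (75 mm by 190 mm) begins 51 mm behind the grasp point.
Start: joints at [-1.196, 0.332, -0.065, 1.46, 0.022, 1.35, -0.088], TCP at [0.242, 0.576, 0.223] pointing down, gripper open.
Joint ranges: [-2.6, 2.6], [-0.5, 2.12], [-1.47, 1.34], [0.16, 2.42], [-1.27, 4.41], [0.06, 2.06], [-2.6, 2.6]. Speed limits (rad/s): [2.22, 2.22, 2.79, 2.79, 3.14, 3.14, 3.14].

### API

Orientations are given as a rotation vector (axis times angle).
In Python, from bench import manip, imaging gives the robot as it stands.
- The arm moves only by the shell command python3 -m jog 'ROWS' [FORCE]. ROWS is JSON, a list of rows, each an object of numbers: "wx", "wy", "wz": the turn, a rotation vector about the tool's x, y, z in degrees; "x", "y", "z": the shift along the tool's x, y, z in mm; "gripper": the opening, from 0 (shut) to 1 (fully open). A call has exactly 5 rows; each row shifts and turns the commanded pose from where the row before left it, along the tool's axes as they then stand; what a row does not reach is not made up. A row lasts 1/8 s, in which the tool goes at most 62.5 mm and 10.7 degrees, less where a joint would pass 70% of its speed; a pose out of reach is approached as far as the arm can. A call with a gripper value outside its range is refused whole. The fingers move at their own pace and stop on an object; FORCE is the grip in N (left out, the last holds). Time passes only in rows, so rows that do not move let the fingers close, or fill a call up. It gives the time, the measured TCP pose, the force, the opening and the grip force at its end, in the units of the state.
- manip.read_state(): the state, without advancing time (a new reading comes with each control period).
- imaging.capture(name): name is "side" or "top"; returns the picture (384x512x3 uint8, red, green, blue); there is no depth.
- imaging.calibration(name): a dict with "vertical_fov" (degrees; the focal length in pixels is half the picture's height over the tangent of half this angle, whatever the lens; pixels are square), "cx", "cy" (the principal point, pixels), "rvec" (rotation vector, rad) and "tvec" (3), from world to camera coordinates, as OpenCV has them. Camera axes: x right, y down, z forward; pixel columns grow to the right and rows downward; lengths in m; the calibration is good to about 2 mm. A picture is of the moment at which its call begins. calibration takes no time and is no camera call.
- manip.finish_job(): hands the job in; it is judged then, once.
The state is a dict: "time": time; "joint_pos": joint angles; "joint_vel": joint speeds; "tau": joint torques, N m; "position": TCP position; "ee_rot": TCP orientation; "wrist_force": force on the tool from outside, world axes, zero at the start; "ft_torque": the same for the moment, N m; "gripper_width": finger opening in m; "grasp_force": force on a finger pad.
Only numpy, scipy, OpenCV 4.12 (cv2) and the standard library are available. Lean on these libraries where they do the work, as an engineer would, in place of code of your own. Each camera call takes 0.05 s, during which the arm holds its last target. There are 200 camera calls.

### The job

Clear the carving board: stand the blue tub under the board's open end, then scrape every wood chip off that end into the tub with the scraper block, never touching chips on the board with the fingers (any that miss the tub may be picked up by hand). Afterwards stand the scraper upright on its black mat and the tub, with all the chips in it, on the middle of its round green mat, and set the white lid on the tub so that it sits seated and level. Leave everything else where they are.

Things in the scene. Friction and masses are not known exactly. Their poses are not given: they have to be found in the camera images.
- board: Fixed raised carving board: dark slab 130 (x) x 210 (y) x 14 mm on a plinth, top 94 mm above the table. Origin on the table under the slab's centre. Open end at its -y; steel rails 14 mm high on the other three sides leave a channel x -55 to 55, y -105 to 97 mm. At the open end the slab overhangs its plinth by 65 mm, with 80 mm free height below.
- board_edge (a point): Middle of the top edge of the board's open end (board frame: x 0, y -105, z 94 mm); same axes as the board.
- board_drop (a point): Point on the table 40 mm out beyond the board's open end, in the middle of its width (board frame: x 0, y -145, z 0 mm): a tub centred here, slid partly under the overhang, catches what falls off.
- tub: Blue round open tub: outer diameter 164 mm, straight upright wall 9 mm thick, height 66 mm, floor 6 mm thick, about 0.3 kg. Origin at the centre of its underside, z up. Can be carried by pinching the wall from above.
- tub_mat: Round green mat, diameter 190 mm, flat on the table (no height to speak of). Origin at its centre. The tub starts on it.
- lid: White lid, 0.2 kg: disc 168 mm wide, 8 mm thick, over a plug 138 mm wide, 8 mm deep, that drops into the tub's 146 mm mouth; black round knob on top, 28 mm wide. Origin at the centre of the plug's underside, z up: disc from z 8 to 16 mm, knob from 16 to 46 mm. Seated, its origin is 58 mm above the tub's. Starts lying on the table, knob up.
- scraper: Scraper block, about 0.16 kg: orange block 92 (x) x 30 (y) x 28 mm (z) with an upright wooden handle on top, 60 (x) x 22 (y) mm, from z 28 to 72 mm. Origin at the centre of the underside, z up. Its broad faces (+y and -y) push the chips; grip the handle across y.
- scraper_mat: Black rubber mat 130 x 80 mm, flat on the table (no height to speak of). Origin at its centre, x along its length. The scraper starts on it.
- chip0: Chunky chip of light wood, 26 x 20 x 15 mm (x, y, z), 12 g; origin at the centre of its underside as first laid. Starts on the board; absent in some runs.
- chip1: Chunky chip of light wood, 24 x 22 x 16 mm (x, y, z), 12 g; origin at the centre of its underside as first laid. Starts on the board; absent in some runs.
- chip2: Chunky chip of light wood, 28 x 18 x 15 mm (x, y, z), 12 g; origin at the centre of its underside as first laid. Starts on the board; absent in some runs.
- chip3: Chunky chip of light wood, 26 x 20 x 15 mm (x, y, z), 12 g; origin at the centre of its underside as first laid. Starts on the board; absent in some runs.
- chip4: Chunky chip of light wood, 24 x 22 x 16 mm (x, y, z), 12 g; origin at the centre of its underside as first laid. Starts on the board; absent in some runs.
- chip5: Chunky chip of light wood, 28 x 18 x 15 mm (x, y, z), 12 g; origin at the centre of its underside as first laid. Starts on the board; absent in some runs.
- chisel: Long thin hand tool with a handle, about 200 mm, lying; a bystander, to be left where it is. Origin at its underside.
- dust_brush: Dusting brush, about 190 mm, lying; a bystander, to be left where it is. Origin at its underside.
- glue: Yellow glue bottle, 52 mm in diameter, 130 mm tall, standing; a bystander, to be left where it is. Origin at its underside.
- carving: Half-carved wooden block, about 90 x 50 x 55 mm; a bystander, to be left where it is. Origin at its underside.

How it is judged:
By the outcome, as a careful person would: the job done as asked, in the order asked, and still so for the second after the job is handed in, with the robot touching nothing.
Of chip0, chip1, chip2, chip3, chip4, chip5 only 3 to 6 are there at a start; the rules pass over those that are not, and their reading is None.
At some moment in a run one of lid, scraper may be knocked a few centimetres aside while the robot is not near it.
Once in a run the grip may slacken for a moment while it holds something.
It also fails if it takes over 205 s, if anything falls off the work surface, if the arm or the gripper's body presses on something with over 40 N, if the wrist force passes 120 N, or if a joint passes its speed limit or range.

## Working session

There is one attempt and no reset: what is moved stays moved. The work goes in short steps, Python scripts to look and compute and a shell command to move; the robot and the scene stay as the last step left them, time stands still between calls to the robot, and variables do not carry over. Pictures are saved under pics/ and viewed, at most 14 in all, crops included, and the job is handed in when it is done.

```bash
ls; mkdir -p pics
cat > h.py <<'E'
import numpy as np, cv2
from bench import manip, imaging
def cap(n,f):
    im=imaging.capture(n); cv2.imwrite('pics/raw_'+f+'.png',im[:,:,::-1]); return im
def save(im,f,box=None,s=1):
    if box: im=im[box[1]:box[3],box[0]:box[2]]
    cv2.imwrite('pics/'+f+'.png',cv2.resize(im[:,:,::-1],None,fx=s,fy=s,interpolation=cv2.INTER_CUBIC))
def KRT(n):
    c=imaging.calibration(n); f=192/np.tan(np.radians(c['vertical_fov']/2))
    return np.array([[f,0,c['cx']],[0,f,c['cy']],[0,0,1]]),cv2.Rodrigues(np.array(c['rvec'],float))[0],np.array(c['tvec'],float)
def px2w(n,u,v,z):
    K,R,t=KRT(n); d=R.T@np.linalg.inv(K)@[u,v,1]; o=-R.T@t
    return o+d*(z-o[2])/d[2]
def w2px(n,p):
    K,R,t=KRT(n); q=K@(R@np.array(p)+t); return q[:2]/q[2]
def st():
    s=manip.read_state(); R=cv2.Rodrigues(np.array(s['ee_rot'],float))[0]
    return s,np.array(s['position']),R
def go(x,y,z,yaw=None):
    "tool-frame shift mm to world target (m); yaw = desired world angle (deg) of tool y mod 180"
    s,p,R=st(); d=R.T@(np.array([x,y,z])-p)*1000
    print('t',round(s['time'],2),'p',p.round(4),'shift tool mm',d.round(1),'tooly ang',np.degrees(np.arctan2(R[1,1],R[0,1])).round(1),'tilt',R[:,2].round(3),'q7',round(s['joint_pos'][6],2))
E
python3 - <<'E'
from h import *
for n in('top','side'):
    im=cap(n,n+'0'); save(im,n+'0',s=1.5); K,R,t=KRT(n); print(n,K[0,0],(-R.T@t).round(3),R[2].round(3))
go(.242,.576,.223)
print(imaging.calibration('top'))
E
```

```text
pics
top 446.2406430130975 [ 0.444 -0.051  1.257] [ 0.078  0.033 -0.996]
side 494.9161080994075 [0.148 0.834 0.738] [ 0.357 -0.754 -0.551]
t 0.1 p [0.242  0.5759 0.2218] shift tool mm [ 0.   0.1 -1.2] tooly ang 67.2 tilt [-0.    -0.001 -1.   ] q7 -0.09
{'vertical_fov': 46.560660364395396, 'cx': 252.8894683482249, 'cy': 188.86872712486496, 'rvec': array([ 2.15476388, -2.1761885 ,  0.04799794]), 'tvec': array([-0.00501465,  0.54044778,  1.21929833])}
```

View pics/top0.png

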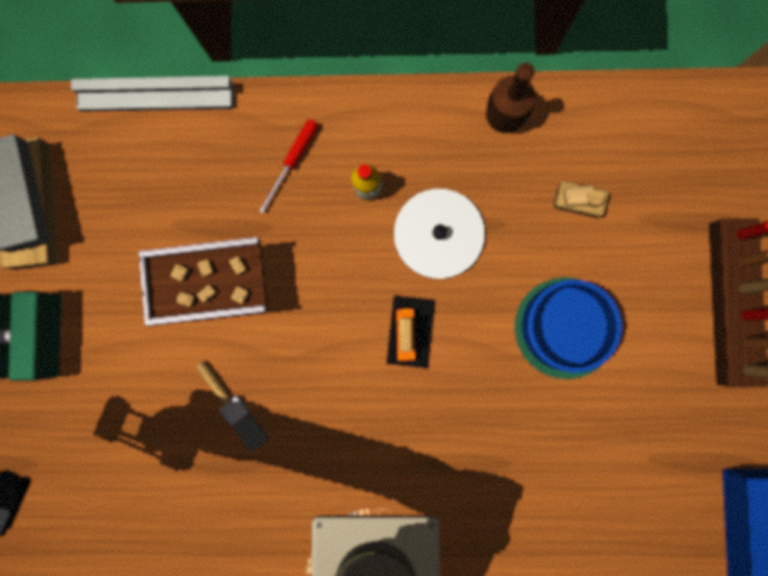

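View pics/side0.png

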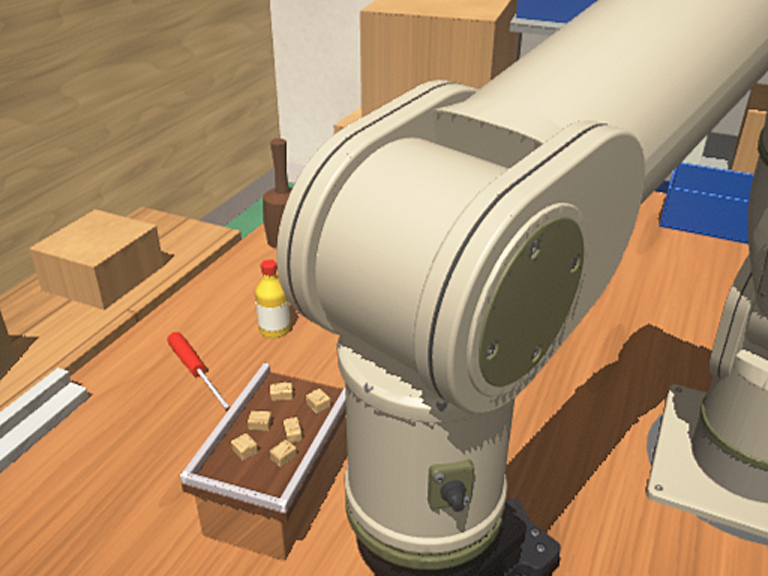

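The top view shows the whole scene: board at upscaled (203,281) with six chips, scraper (405,335), lid (440,233), tub (572,325). The side view shows the board and six chips, with the arm blocking the rest. Next I'll calculate positions.

Run:
```python
from h import *
print('tcp px',w2px('top',[.242,.576,.223])*1.5,w2px('side',[.242,.576,.223])*1.5,'base',w2px('top',[0,0,0])*1.5,'flange',w2px('top',[.1,.2,.6])*1.5)
P=lambda n,u,v,z:print(n,px2w('top',u/1.5,v/1.5,z)[:2].round(4))
for n,u,v in(('railTL',140,252),('openT',259,238),('openB',265,313),('BL',146,324)): P(n,u,v,.108)
P('openT slab',259,244,.094);P('openB slab',265,310,.094)
for q in((180,272),(205,267),(237,265),(186,299),(206,293),(240,295)): P('chip',*q,.109)
P('lid',440,233,.016);P('knob',441,232,.046)
P('scr end1',405,313,.028);P('scr end2',405,357,.028);P('handle',405,334,.072)
for q in((395,296),(435,300),(428,368),(387,364)): P('smat',*q,0)
P('tub rim',573,324,.066);P('mat left',516,327,0);P('mat bot',566,377,0); P('glue',365,180,.06)
im=cv2.imread('pics/raw_top0.png')[:,:,::-1]
save(im,'c1',(80,140,300,265),3.6);save(im,'c2',(240,110,430,260),4)
```

```text
tcp px [ -2.41599296 469.77342693] [414.59680026 690.94603066] base [376.58130005 579.9939328 ] flange [141.35344041 700.64106244]
railTL [0.5932 0.4053]
openT [0.6151 0.1958]
openB [0.4844 0.1847]
BL [0.4673 0.3923]
openT slab [0.6065 0.1988]
openB slab [0.4901 0.1876]
chip [0.5571 0.3337]
chip [0.5653 0.2899]
chip [0.5681 0.2338]
chip [0.5099 0.3225]
chip [0.52   0.2876]
chip [0.5159 0.2281]
lid [ 0.6336 -0.1242]
knob [ 0.6308 -0.1243]
scr end1 [ 0.4847 -0.0572]
scr end2 [ 0.4045 -0.0563]
handle [ 0.4462 -0.0566]
smat [ 0.5177 -0.0389]
smat [ 0.5094 -0.1138]
smat [ 0.3829 -0.0989]
smat [ 0.3908 -0.0227]
tub rim [ 0.4612 -0.3522]
mat left [ 0.4576 -0.2635]
mat bot [ 0.3646 -0.353 ]
glue [0.7259 0.0128]
```

View pics/c1.png

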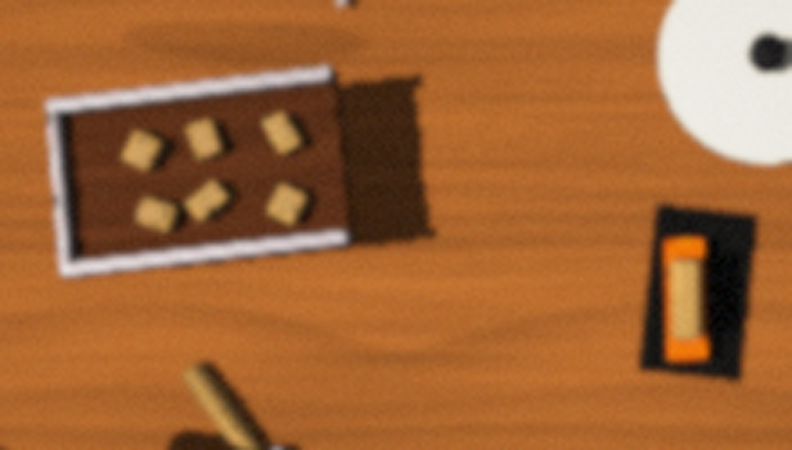

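View pics/c2.png

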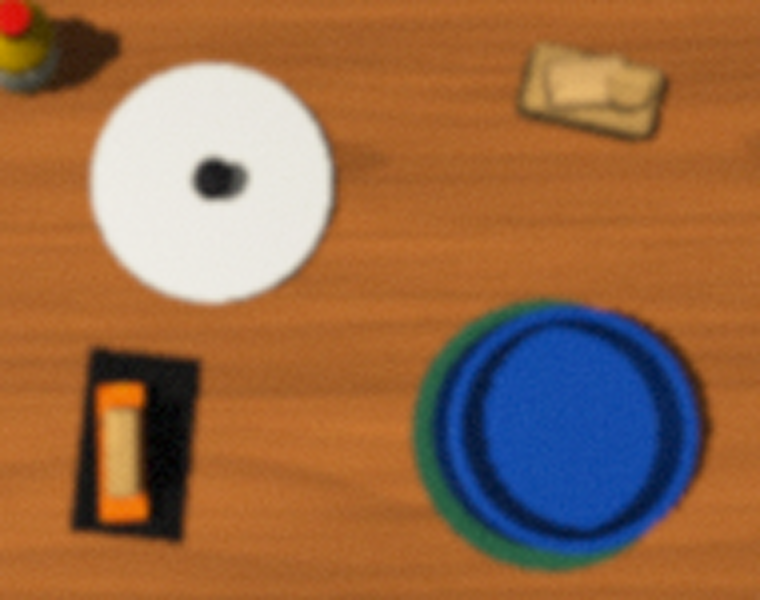

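```bash
cat >> h.py <<'E'
def rigid(model,w):
    m=np.array(model,float);w=np.array(w)[:,:2];mc,wc=m.mean(0),w.mean(0)
    H=((m-mc).T@(w-wc));a=np.arctan2(H[0,1]-H[1,0],H[0,0]+H[1,1])
    R=np.array([[np.cos(a),-np.sin(a)],[np.sin(a),np.cos(a)]]);t=wc-R@mc
    return t,a,R,np.linalg.norm((m@R.T+t)-w,axis=1)
E
python3 - <<'E'
from h import *
c1=lambda u,v,z:px2w('top',80+(u-1.3)/3.6,140+(v-1.3)/3.6,z)
c2=lambda u,v,z:px2w('top',240+(u-1.5)/4,110+(v-1.5)/4,z)
# board +x is world +x-ish, +y world +y-ish
t,a,R,e=rigid([(.065,.105),(-.065,.105),(.065,-.105),(-.065,-.105)],[c1(46,103,.108),c1(64,276,.108),c1(330,68,.108),c1(349,243,.108)])
print('board',t.round(4),np.degrees(a).round(2),e.round(4)); print('edge',(t+R@[0,-.105]).round(4),'drop',(t+R@[0,-.145]).round(4))
for q in((143,151),(206,139),(283,133),(157,215),(209,200),(288,205)): print('chip board mm',(R.T@(c1(*q,.105)[:2]-t)*1000).round(0))
for y in (.078,.074,-.105,-.12): print('world of board y',y,(t+R@[0,y]).round(4))
t2,a2,R2,e2=rigid([(.046,.015),(.046,-.015),(-.046,-.015),(-.046,.015)],[c1(663,238,.028),c1(705,236,.028),c1(711,361,.028),c1(667,363,.028)])
print('scr',t2.round(4),np.degrees(a2).round(2),e2.round(4),'handle',c1(685,299,.072)[:2].round(4))
t3,a3,_,e3=rigid([(.065,.04),(.065,-.04),(-.065,-.04),(-.065,.04)],[c2(92,349,0),c2(201,360,0),c2(182,542,0),c2(72,528,0)])
print('smat',t3.round(4),np.degrees(a3).round(2),e3.round(4))
print('lid',c2(212,182,.016)[:2].round(4),'knob',c2(213,179,.046)[:2].round(4))
print('tub',c2(572,428,.066)[:2].round(4), 'w',(c2(446,428,.066)-c2(700,428,.066))[1])
from scipy.optimize import least_squares
M=np.array([c2(*q,0)[:2] for q in((413,427),(543,298),(550,571),(430,357),(435,502),(480,556))])
s=least_squares(lambda p:np.hypot(*(M-p).T)-.095,[.46,-.35]);print('mat',s.x.round(4),s.fun.round(4))
# green mask of mat pts / blue mask ellipse
im=cv2.imread('pics/raw_top0.png');b=(im[:,:,0].astype(int)-im[:,:,2]>60).astype(np.uint8);b[:, :330]=0;b[280:]=0;b[:,430:]=0
c=max(cv2.findContours(b,0,1)[0],key=cv2.contourArea);print('blue ell',cv2.fitEllipse(c))
E
```

```text
board [0.5407 0.296 ] 6.32 [0.0012 0.0023 0.0015 0.0008]
edge [0.5523 0.1917] drop [0.5567 0.1519]
chip board mm [21. 39.]
chip board mm [24. -8.]
chip board mm [ 21. -65.]
chip board mm [-27.  33.]
chip board mm [-21.  -6.]
chip board mm [-31. -63.]
world of board y 0.078 [0.5321 0.3735]
world of board y 0.074 [0.5326 0.3696]
world of board y -0.105 [0.5523 0.1917]
world of board y -0.12 [0.5539 0.1768]
scr [ 0.446  -0.0577] 1.68 [0.0017 0.002  0.0022 0.0024] handle [ 0.4461 -0.0564]
smat [ 0.4517 -0.0676] -6.91 [0.0023 0.0019 0.0016 0.0024]
lid [ 0.6342 -0.1223] knob [ 0.6317 -0.1213]
tub [ 0.4595 -0.3538] w 0.16602681626178167
mat [ 0.4566 -0.3542] [-0.0011 -0.0001 -0.0001  0.0023 -0.0025  0.0028]
blue ell ((381.3597717285156, 217.21337890625), (61.018272399902344, 64.54594421386719), 96.11730194091797)
```

```bash
cat >> h.py <<'E'
def plan(*wp):
    s,p,R=st(); print('t',round(s['time'],2),'p',p.round(4),'yaw',np.degrees(np.arctan2(R[1,1],R[0,1])).round(1),'tilt',(R[:,2]*1000).round(0)[:2],'q',np.round(s['joint_pos'],2),'w',round(s['gripper_width'],4),'gf',round(s['grasp_force'],1),'wf',np.round(s['wrist_force'],1))
    for w in wp:
        d=R.T@(np.array(w)-p)*1000; print(w,'-> x %.1f y %.1f z %.1f'%tuple(d)); p=np.array(w)
def rot(yaw):
    R=st()[2]; c,s=np.cos(np.radians(yaw)),np.sin(np.radians(yaw))
    y=np.array([c,s,0]);z=np.array([0,0,-1.]);T=np.c_[np.cross(y,z),y,z]
    print('turn',np.degrees(cv2.Rodrigues(R.T@T)[0].ravel()).round(2))
E
python3 -c "
from h import *
plan((.55,.2,.25),(.468,-.431,.25));rot(-83.7)"
```

```text
t 0.1 p [0.242  0.5759 0.2218] yaw 67.2 tilt [-0. -1.] q [-1.2   0.33 -0.06  1.46  0.02  1.35 -0.09] w 0.0869 gf 0.0 wf [ 1.1 -1.4  0.8]
(0.55, 0.2, 0.25) -> x -429.6 y -227.3 z -27.9
(0.468, -0.431, 0.25) -> x -168.8 y -613.5 z 0.8
turn [-2.0000e-02  1.0000e-01  1.5091e+02]
```

```bash
J="python3 -m jog"
$J '[{"x":-43,"y":-23,"z":-3},{"x":-43,"y":-23,"z":-3},{"x":-43,"y":-23,"z":-3},{"x":-43,"y":-23,"z":-3},{"x":-43,"y":-23,"z":-3}]'
$J '[{"x":-43,"y":-23,"z":-3},{"x":-43,"y":-23,"z":-3},{"x":-43,"y":-23,"z":-3},{"x":-43,"y":-23,"z":-3},{"x":-43,"y":-23,"z":-3}]'
$J '[{"wz":10},{"wz":10},{"wz":10},{"wz":10},{"wz":10}]'
$J '[{"wz":10},{"wz":10},{"wz":10},{"wz":10},{"wz":10}]'
$J '[{"wz":10},{"wz":10},{"wz":10},{"wz":10},{"wz":10}]'
python3 -c "
from h import *
plan((.468,-.431,.25),(.468,-.431,.12));rot(-83.7)"
```

```text
t 0.1 p [0.242  0.5759 0.2218] yaw 67.2 tilt [-0. -1.] q [-1.2   0.33 -0.06  1.46  0.02  1.35 -0.09] w 0.0869 gf 0.0 wf [ 1.1 -1.4  0.8]
(0.468, -0.431, 0.25) -> x -598.4 y -840.8 z -27.1
(0.468, -0.431, 0.12) -> x 0.0 y 0.2 z 130.0
turn [-2.0000e-02  1.0000e-01  1.5091e+02]validation failed for argument at $[0]...
validation failed for argument at $[0]...
validation failed for argument at $[0]...
validation failed for argument at $[0]...
validation failed for argument at $[0]...
```

```bash
J="python3 -m jog"
$J '[{"wx":0,"wy":0,"wz":0,"x":-43,"y":-23,"z":-3,"gripper":1},{"wx":0,"wy":0,"wz":0,"x":-43,"y":-23,"z":-3,"gripper":1},{"wx":0,"wy":0,"wz":0,"x":-43,"y":-23,"z":-3,"gripper":1},{"wx":0,"wy":0,"wz":0,"x":-43,"y":-23,"z":-3,"gripper":1},{"wx":0,"wy":0,"wz":0,"x":-43,"y":-23,"z":-3,"gripper":1}]'
```

```text
time: 0.72
position: [0.3965, 0.3854, 0.2374]
ee_rot: [-0.621, -3.079, 0.0]
wrist_force: [0.6, 0.1, 0.2]
gripper_width: 0.0869
grasp_force: 0.0
```

```bash
python3 -m jog '[{"wx":0,"wy":0,"wz":0,"x":-43,"y":-23,"z":-3,"gripper":1},{"wx":0,"wy":0,"wz":0,"x":-43,"y":-23,"z":-3,"gripper":1},{"wx":0,"wy":0,"wz":0,"x":-43,"y":-23,"z":-3,"gripper":1},{"wx":0,"wy":0,"wz":0,"x":-43,"y":-23,"z":-3,"gripper":1},{"wx":0,"wy":0,"wz":0,"x":-43,"y":-23,"z":-3,"gripper":1}]' | head -2
python3 -m jog '[{"wx":0,"wy":0,"wz":10,"x":0,"y":0,"z":0,"gripper":1},{"wx":0,"wy":0,"wz":10,"x":0,"y":0,"z":0,"gripper":1},{"wx":0,"wy":0,"wz":10,"x":0,"y":0,"z":0,"gripper":1},{"wx":0,"wy":0,"wz":10,"x":0,"y":0,"z":0,"gripper":1},{"wx":0,"wy":0,"wz":10,"x":0,"y":0,"z":0,"gripper":1}]' | head -2
python3 -m jog '[{"wx":0,"wy":0,"wz":10,"x":0,"y":0,"z":0,"gripper":1},{"wx":0,"wy":0,"wz":10,"x":0,"y":0,"z":0,"gripper":1},{"wx":0,"wy":0,"wz":10,"x":0,"y":0,"z":0,"gripper":1},{"wx":0,"wy":0,"wz":10,"x":0,"y":0,"z":0,"gripper":1},{"wx":0,"wy":0,"wz":10,"x":0,"y":0,"z":0,"gripper":1}]' | head -2
python3 -m jog '[{"wx":0,"wy":0,"wz":10,"x":0,"y":0,"z":0,"gripper":1},{"wx":0,"wy":0,"wz":10,"x":0,"y":0,"z":0,"gripper":1},{"wx":0,"wy":0,"wz":10,"x":0,"y":0,"z":0,"gripper":1},{"wx":0,"wy":0,"wz":10,"x":0,"y":0,"z":0,"gripper":1},{"wx":0,"wy":0,"wz":10,"x":0,"y":0,"z":0,"gripper":1}]' | head -2
python3 -c "
from h import *
plan((.468,-.431,.25),(.468,-.431,.12));rot(-83.7)"
```

```text
time: 1.35
position: [0.5501, 0.1963, 0.2524]
time: 1.98
position: [0.5492, 0.1975, 0.2521]
time: 2.6
position: [0.5492, 0.1975, 0.2522]
time: 3.22
position: [0.5492, 0.1976, 0.2522]
t 3.23 p [0.5492 0.1976 0.2522] yaw -83.1 tilt [-1. -0.] q [-0.87  0.24  0.53  1.56 -0.12  1.38 -1.77] w 0.0868 gf 0.0 wf [ 0.3 -0.4  1. ]
(0.468, -0.431, 0.25) -> x -155.9 y 614.3 z 2.4
(0.468, -0.431, 0.12) -> x 0.1 y -0.0 z 130.0
turn [0.01 0.04 0.58]
```

```bash
python3 -m jog '[{"wx":0,"wy":0,"wz":0.6,"x":-16,"y":61,"z":0,"gripper":0.5},{"wx":0,"wy":0,"wz":0,"x":-16,"y":61,"z":0,"gripper":0.5},{"wx":0,"wy":0,"wz":0,"x":-16,"y":61,"z":0,"gripper":0.5},{"wx":0,"wy":0,"wz":0,"x":-16,"y":61,"z":0,"gripper":0.5},{"wx":0,"wy":0,"wz":0,"x":-15,"y":61,"z":0,"gripper":0.5}]' | head -2
python3 -m jog '[{"wx":0,"wy":0,"wz":0,"x":-15,"y":61,"z":0,"gripper":0.5},{"wx":0,"wy":0,"wz":0,"x":-15,"y":61,"z":0,"gripper":0.5},{"wx":0,"wy":0,"wz":0,"x":-15,"y":61,"z":20,"gripper":0.5},{"wx":0,"wy":0,"wz":0,"x":-15,"y":61,"z":40,"gripper":0.5},{"wx":0,"wy":0,"wz":0,"x":-15,"y":61,"z":40,"gripper":0.5}]' | head -2
python3 -m jog '[{"wx":0,"wy":0,"wz":0,"x":0,"y":0,"z":0,"gripper":0.5},{"wx":0,"wy":0,"wz":0,"x":0,"y":0,"z":0,"gripper":0.5},{"wx":0,"wy":0,"wz":0,"x":0,"y":0,"z":0,"gripper":0.5},{"wx":0,"wy":0,"wz":0,"x":0,"y":0,"z":0,"gripper":0.5},{"wx":0,"wy":0,"wz":0,"x":0,"y":0,"z":0,"gripper":0.5}]' | head -2
python3 -c "
from h import *
plan((.468,-.431,.028));rot(-83.7)
im=cap('side','side1');save(im,'side1',s=1.5)"
```

```text
time: 3.85
position: [0.5063, -0.1138, 0.2524]
time: 4.47
position: [0.4706, -0.4011, 0.1652]
time: 5.1
position: [0.4713, -0.399, 0.1669]
t 5.1 p [ 0.4713 -0.399   0.1669] yaw -83.3 tilt [1. 0.] q [-0.03  0.46  0.87  1.59 -0.36  1.26 -0.55] w 0.0435 gf 0.0 wf [-0.1 -0.4 -0.5]
(0.468, -0.431, 0.028) -> x -7.2 y 31.4 z 138.9
turn [-0.   -0.06  0.38]
```

View pics/side1.png

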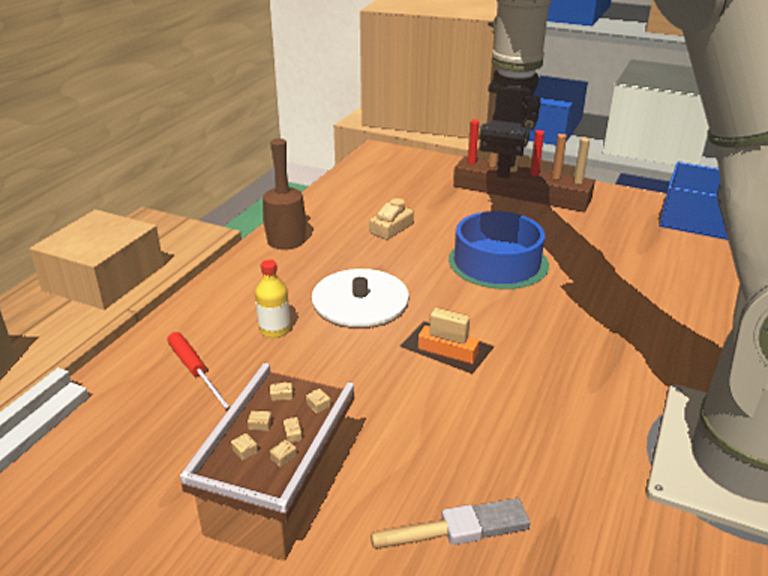

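The side view shows everything undisturbed: tub rim centred at about (500,236), knob top (360,281), handle top (450,318).

```bash
python3 -c "
from h import *
for p in ([.459,-.354,.066],[.632,-.1215,.046],[.446,-.057,.072]): print(w2px('side',p)*1.5)"
python3 -m jog '[{"wx":0,"wy":0,"wz":0.4,"x":-7,"y":31,"z":20,"gripper":0.5},{"wx":0,"wy":0,"wz":0,"x":0,"y":0,"z":30,"gripper":0.5},{"wx":0,"wy":0,"wz":0,"x":0,"y":0,"z":20,"gripper":0.5},{"wx":0,"wy":0,"wz":0,"x":0,"y":0,"z":0,"gripper":0.5},{"wx":0,"wy":0,"wz":0,"x":0,"y":0,"z":0,"gripper":0.5}]'
python3 -c "
from h import *
plan((.468,-.431,.028));rot(-83.7)"
```

```text
[499.90058317 230.03789282]
[360.84669114 279.09204372]
[450.02960451 313.34181062]
time: 5.78
position: [0.4679, -0.4314, 0.0974]
ee_rot: [3.136, 0.171, 0.002]
wrist_force: [-0.1, -0.3, 0.4]
gripper_width: 0.0434
grasp_force: 0.0
t 5.78 p [ 0.4679 -0.4314  0.0974] yaw -83.8 tilt [ 1. -1.] q [ 0.07  0.57  0.82  1.61 -0.45  1.16 -0.46] w 0.0434 gf 0.0 wf [-0.1 -0.3  0.4]
(0.468, -0.431, 0.028) -> x 0.1 y -0.4 z 69.4
turn [ 0.04 -0.05 -0.06]
```

```bash
python3 -m jog '[{"wx":0,"wy":0,"wz":0,"x":0,"y":0,"z":25,"gripper":0.5},{"wx":0,"wy":0,"wz":0,"x":0,"y":0,"z":25,"gripper":0.5},{"wx":0,"wy":0,"wz":0,"x":0,"y":0,"z":19,"gripper":0.5},{"wx":0,"wy":0,"wz":0,"x":0,"y":0,"z":0,"gripper":0.5},{"wx":0,"wy":0,"wz":0,"x":0,"y":0,"z":0,"gripper":0.5}]' 40 | tail -3
python3 -m jog '[{"wx":0,"wy":0,"wz":0,"x":0,"y":0,"z":0,"gripper":0},{"wx":0,"wy":0,"wz":0,"x":0,"y":0,"z":0,"gripper":0},{"wx":0,"wy":0,"wz":0,"x":0,"y":0,"z":0,"gripper":0},{"wx":0,"wy":0,"wz":0,"x":0,"y":0,"z":0,"gripper":0},{"wx":0,"wy":0,"wz":0,"x":0,"y":0,"z":0,"gripper":0}]' 40
python3 -m jog '[{"wx":0,"wy":0,"wz":0,"x":0,"y":0,"z":-15,"gripper":0},{"wx":0,"wy":0,"wz":0,"x":0,"y":0,"z":-20,"gripper":0},{"wx":0,"wy":0,"wz":0,"x":0,"y":0,"z":-15,"gripper":0},{"wx":0,"wy":0,"wz":0,"x":0,"y":0,"z":-10,"gripper":0},{"wx":0,"wy":0,"wz":0,"x":0,"y":0,"z":0,"gripper":0}]' 50
python3 -c "
from h import *
plan((.59,-.2,.1),(.59,-.1,.1),(.5653,.075,.1),(.5653,.075,.035));rot(-83.7)
for n in('side','top'): im=cap(n,n+'2')
save(np.vstack([cv2.imread('pics/raw_side2.png')[90:290,200:500,::-1],cv2.imread('pics/raw_top2.png')[120:320,212:512,::-1]]),'m2',s=1.5)"
```

```text
wrist_force: [0.2, -0.2, -0.0]
gripper_width: 0.0434
grasp_force: 0.0
time: 7.02
position: [0.4673, -0.4314, 0.0275]
ee_rot: [3.137, 0.17, 0.0]
wrist_force: [-1.1, -0.1, 1.9]
gripper_width: 0.0087
grasp_force: 39.9
time: 7.65
position: [0.4677, -0.4315, 0.0883]
ee_rot: [3.136, 0.17, 0.002]
wrist_force: [0.2, 0.5, -4.2]
gripper_width: 0.0086
grasp_force: 50.0
t 7.65 p [ 0.4677 -0.4315  0.0883] yaw -83.8 tilt [ 1. -1.] q [ 0.08  0.58  0.82  1.62 -0.45  1.14 -0.46] w 0.0086 gf 50.0 wf [ 0.2  0.5 -4.2]
(0.59, -0.2, 0.1) -> x 146.7 y -216.9 z -11.7
(0.59, -0.1, 0.1) -> x 10.8 y -99.4 z -0.1
(0.5653, 0.075, 0.1) -> x -5.6 y -176.6 z -0.1
(0.5653, 0.075, 0.035) -> x -0.1 y -0.0 z 65.0
turn [ 0.04 -0.07 -0.08]
```

View pics/m2.png

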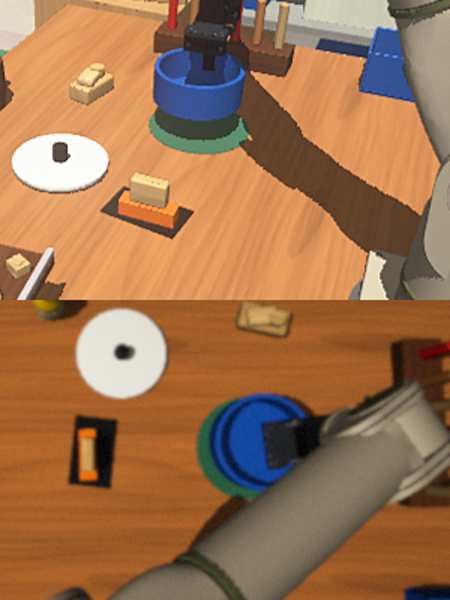

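Tub is held level with its underside at about 60 mm; the lid and scraper have not moved. Next: carry it over and slide it in low.

```bash
python3 -c "
from h import *
plan((.51,-.30,.118),(.572,.012,.118),(.572,.012,.0335),(.5653,.075,.0335));print(px2w('top',262/1.5,211/1.5,0))"
python3 -m jog '[{"wx":0,"wy":0,"wz":0,"x":10,"y":-20,"z":-15,"gripper":0},{"wx":0,"wy":0,"wz":0,"x":14,"y":-28,"z":-15,"gripper":0},{"wx":0,"wy":0,"wz":0,"x":14,"y":-28,"z":0,"gripper":0},{"wx":0,"wy":0,"wz":0,"x":14,"y":-28,"z":0,"gripper":0},{"wx":0,"wy":0,"wz":0,"x":5,"y":-23,"z":0,"gripper":0}]' 50 | tail -2
python3 -c "
from h import *
plan((.572,.012,.118),(.572,.012,.0335),(.5653,.075,.0335))"
```

```text
t 7.75 p [ 0.4672 -0.4309  0.087 ] yaw -83.8 tilt [-0.  1.] q [ 0.08  0.58  0.82  1.62 -0.45  1.14 -0.46] w 0.0087 gf 50.0 wf [-0.   0.  -2.6]
(0.51, -0.3, 0.118) -> x 56.7 y -125.6 z -30.9
(0.572, 0.012, 0.118) -> x 95.4 y -303.4 z 0.2
(0.572, 0.012, 0.0335) -> x 0.0 y 0.1 z 84.5
(0.5653, 0.075, 0.0335) -> x 0.2 y -63.4 z 0.0
[0.68315451 0.21356157 0.        ]
gripper_width: 0.0084
grasp_force: 49.9
t 8.38 p [ 0.5107 -0.297   0.1166] yaw -83.7 tilt [-1.  1.] q [-0.22  0.44  0.86  1.72 -0.36  1.15 -0.72] w 0.0084 gf 49.9 wf [ 0.  -0.8 -3.6]
(0.572, 0.012, 0.118) -> x 94.8 y -300.4 z -1.2
(0.572, 0.012, 0.0335) -> x 0.1 y 0.1 z 84.5
(0.5653, 0.075, 0.0335) -> x 0.2 y -63.4 z 0.0
```

```bash
python3 -m jog '[{"wx":0,"wy":0,"wz":0,"x":10,"y":-30,"z":0,"gripper":0},{"wx":0,"wy":0,"wz":0,"x":10,"y":-30,"z":0,"gripper":0},{"wx":0,"wy":0,"wz":0,"x":10,"y":-30,"z":0,"gripper":0},{"wx":0,"wy":0,"wz":0,"x":10,"y":-30,"z":0,"gripper":0},{"wx":0,"wy":0,"wz":0,"x":10,"y":-30,"z":0,"gripper":0}]' 50 | tail -2
python3 -m jog '[{"wx":0,"wy":0,"wz":0,"x":10,"y":-30,"z":0,"gripper":0},{"wx":0,"wy":0,"wz":0,"x":10,"y":-30,"z":0,"gripper":0},{"wx":0,"wy":0,"wz":0,"x":10,"y":-30,"z":0,"gripper":0},{"wx":0,"wy":0,"wz":0,"x":10,"y":-30,"z":0,"gripper":0},{"wx":0,"wy":0,"wz":0,"x":5,"y":-30,"z":0,"gripper":0}]' 50 | tail -2
python3 -m jog '[{"wx":0,"wy":0,"wz":0,"x":0,"y":0,"z":0,"gripper":0},{"wx":0,"wy":0,"wz":0,"x":0,"y":0,"z":20,"gripper":0},{"wx":0,"wy":0,"wz":0,"x":0,"y":0,"z":30,"gripper":0},{"wx":0,"wy":0,"wz":0,"x":0,"y":0,"z":20,"gripper":0},{"wx":0,"wy":0,"wz":0,"x":0,"y":0,"z":0,"gripper":0}]' 50 | tail -2
python3 -c "
from h import *
plan((.572,.012,.0335),(.5653,.075,.0335));rot(-83.7)
cap('side','s3')
save(cv2.imread('pics/raw_side3.png')[150:384,100:400,::-1],'s3',s=2) if 0 else save(cv2.imread('pics/raw_s3.png')[:,:,::-1],'s3',(100,180,360,384),2.2)"
```

```text
gripper_width: 0.0091
grasp_force: 50.0
gripper_width: 0.0088
grasp_force: 49.9
gripper_width: 0.0093
grasp_force: 5.3
t 10.25 p [0.5708 0.0086 0.0455] yaw -83.9 tilt [-3. -1.] q [-0.7   0.47  0.75  1.82 -0.37  1.   -1.26] w 0.0093 gf 5.3 wf [-0.2 -1.2 -2.8]
(0.572, 0.012, 0.0335) -> x 1.6 y -3.2 z 12.0
(0.5653, 0.075, 0.0335) -> x 0.1 y -63.4 z -0.1
turn [ 0.05  0.2  -0.16]
```

View pics/s3.png

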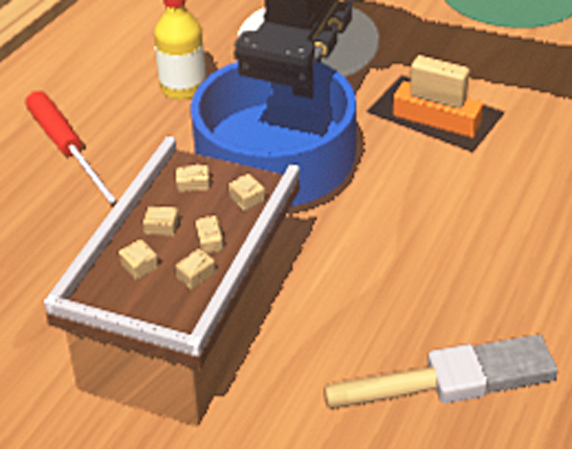

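Grip slackened just now (5 N), but the tub still looks upright. I'll let the grip recover and lower gently.

```bash
python3 -m jog '[{"wx":0,"wy":0,"wz":0,"x":0,"y":0,"z":0,"gripper":0},{"wx":0,"wy":0,"wz":0,"x":0,"y":0,"z":4,"gripper":0},{"wx":0,"wy":0,"wz":0,"x":0,"y":0,"z":0,"gripper":0},{"wx":0,"wy":0,"wz":0,"x":0,"y":0,"z":0,"gripper":0},{"wx":0,"wy":0,"wz":0,"x":0,"y":0,"z":0,"gripper":0}]' 50
python3 -m jog '[{"wx":0,"wy":0,"wz":0,"x":0,"y":0,"z":3,"gripper":0},{"wx":0,"wy":0,"wz":0,"x":0,"y":0,"z":3,"gripper":0},{"wx":0,"wy":0,"wz":0,"x":0,"y":0,"z":0,"gripper":0},{"wx":0,"wy":0,"wz":0,"x":0,"y":0,"z":0,"gripper":0},{"wx":0,"wy":0,"wz":0,"x":0,"y":0,"z":0,"gripper":0}]' 50
python3 -c "
from h import *
plan((.572,.012,.0335),(.5653,.075,.0335))
cap('side','s4')
save(cv2.imread('pics/raw_s4.png')[:,:,::-1],'s4',(170,180,290,290),4)"
```

```text
time: 10.92
position: [0.5723, 0.0097, 0.0435]
ee_rot: [-3.137, -0.17, -0.0]
wrist_force: [-0.1, 0.5, -3.3]
gripper_width: 0.0087
grasp_force: 49.9
time: 11.55
position: [0.5723, 0.0096, 0.0375]
ee_rot: [-3.137, -0.17, -0.0]
wrist_force: [-0.4, -0.5, -4.6]
gripper_width: 0.0089
grasp_force: 49.9
t 11.55 p [0.5723 0.0096 0.0375] yaw -83.8 tilt [0. 0.] q [-0.69  0.48  0.74  1.83 -0.39  0.98 -1.25] w 0.0089 gf 49.9 wf [-0.4 -0.5 -4.6]
(0.572, 0.012, 0.0335) -> x -0.0 y -2.4 z 4.0
(0.5653, 0.075, 0.0335) -> x 0.2 y -63.4 z 0.0
```

View pics/s4.png

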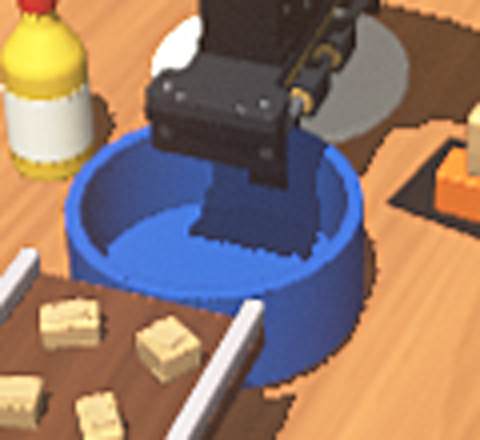

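Tub appears level, a little above the table. Keep lowering, checking force.

```bash
python3 -m jog '[{"wx":0,"wy":0,"wz":0,"x":0,"y":0,"z":2,"gripper":0},{"wx":0,"wy":0,"wz":0,"x":0,"y":0,"z":2,"gripper":0},{"wx":0,"wy":0,"wz":0,"x":0,"y":0,"z":0,"gripper":0},{"wx":0,"wy":0,"wz":0,"x":0,"y":0,"z":0,"gripper":0},{"wx":0,"wy":0,"wz":0,"x":0,"y":0,"z":0,"gripper":0}]' 50
python3 -m jog '[{"wx":0,"wy":0,"wz":0,"x":0,"y":-10,"z":0,"gripper":0},{"wx":0,"wy":0,"wz":0,"x":0,"y":-18,"z":0,"gripper":0},{"wx":0,"wy":0,"wz":0,"x":0,"y":-18,"z":0,"gripper":0},{"wx":0,"wy":0,"wz":0,"x":0,"y":-14,"z":0,"gripper":0},{"wx":0,"wy":0,"wz":0,"x":0,"y":-5,"z":0,"gripper":0}]' 50
python3 -c "
from h import *
plan((.5653,.075,.0335),(.5653,.075,.0275))"
```

```text
time: 12.22
position: [0.5723, 0.0097, 0.0335]
ee_rot: [-3.137, -0.17, -0.0]
wrist_force: [-0.8, -0.4, -3.3]
gripper_width: 0.0088
grasp_force: 49.9
time: 12.85
position: [0.565, 0.076, 0.0334]
ee_rot: [-3.136, -0.173, 0.0]
wrist_force: [0.0, -1.3, -5.0]
gripper_width: 0.009
grasp_force: 49.9
t 12.85 p [0.565  0.076  0.0334] yaw -83.7 tilt [-0.  0.] q [-0.8   0.48  0.72  1.84 -0.38  0.97 -1.37] w 0.009 gf 49.9 wf [ 0.  -1.3 -5. ]
(0.5653, 0.075, 0.0335) -> x 0.2 y 1.0 z -0.1
(0.5653, 0.075, 0.0275) -> x 0.0 y 0.0 z 6.0
```

```bash
python3 -m jog '[{"wx":0,"wy":0,"wz":0,"x":0,"y":0,"z":3,"gripper":0},{"wx":0,"wy":0,"wz":0,"x":0,"y":0,"z":3,"gripper":0},{"wx":0,"wy":0,"wz":0,"x":0,"y":0,"z":0,"gripper":0},{"wx":0,"wy":0,"wz":0,"x":0,"y":0,"z":0,"gripper":0.4},{"wx":0,"wy":0,"wz":0,"x":0,"y":0,"z":0,"gripper":0.4}]' 50
python3 -m jog '[{"wx":0,"wy":0,"wz":0,"x":0,"y":0,"z":0,"gripper":0.4},{"wx":0,"wy":0,"wz":0,"x":0,"y":0,"z":-20,"gripper":0.4},{"wx":0,"wy":0,"wz":0,"x":0,"y":0,"z":-40,"gripper":0.4},{"wx":0,"wy":0,"wz":0,"x":0,"y":0,"z":-50,"gripper":0.4},{"wx":0,"wy":0,"wz":0,"x":0,"y":0,"z":-40,"gripper":0.4}]' 50 
python3 -c "
from h import *
plan((.446,-.0565,.17),(.446,-.0565,.039));rot(-88.3)"
```

```text
time: 13.48
position: [0.5655, 0.0736, 0.0276]
ee_rot: [-3.137, -0.168, -0.001]
wrist_force: [-0.9, 0.1, -0.4]
gripper_width: 0.0214
grasp_force: 0.0
time: 14.1
position: [0.5656, 0.0738, 0.1807]
ee_rot: [-3.136, -0.169, -0.003]
wrist_force: [0.8, 0.5, -0.4]
gripper_width: 0.0343
grasp_force: 0.0
t 14.1 p [0.5656 0.0738 0.1807] yaw -83.8 tilt [2. 1.] q [-0.89  0.3   0.82  1.7  -0.23  1.24 -1.48] w 0.0343 gf 0.0 wf [ 0.8  0.5 -0.4]
(0.446, -0.0565, 0.17) -> x -133.0 y 116.7 z 10.4
(0.446, -0.0565, 0.039) -> x -0.3 y 0.1 z 131.0
turn [-0.03 -0.12  4.46]
```

Move beside the scraper (stay high, off to the right) and take both views.

```bash
python3 -m jog '[{"wx":0,"wy":0,"wz":0,"x":-27,"y":40,"z":-10,"gripper":0.6},{"wx":0,"wy":0,"wz":0,"x":-27,"y":40,"z":-10,"gripper":0.6},{"wx":0,"wy":0,"wz":0,"x":-27,"y":40,"z":-10,"gripper":0.6},{"wx":0,"wy":0,"wz":0,"x":-27,"y":40,"z":-10,"gripper":0.6},{"wx":0,"wy":0,"wz":4.5,"x":-25,"y":50,"z":-10,"gripper":0.6}]' 50 | head -2
python3 -m jog '[{"wx":0,"wy":0,"wz":0,"x":0,"y":50,"z":0,"gripper":0.6},{"wx":0,"wy":0,"wz":0,"x":0,"y":50,"z":0,"gripper":0.6},{"wx":0,"wy":0,"wz":0,"x":0,"y":0,"z":0,"gripper":0.6},{"wx":0,"wy":0,"wz":0,"x":0,"y":0,"z":0,"gripper":0.6},{"wx":0,"wy":0,"wz":0,"x":0,"y":0,"z":0,"gripper":0.6}]' 50 | head -2
python3 -c "
from h import *
plan((.446,-.0565,.17),(.446,-.0565,.039));rot(-88.3)
cap('top','t5');im=cap('side','s5')
a=cv2.imread('pics/raw_t5.png')[120:270,85:365,::-1];save(a,'t5',s=2.8)"
```

```text
time: 14.72
position: [0.4549, -0.1503, 0.2286]
time: 15.35
position: [0.459, -0.2476, 0.2277]
t 15.35 p [ 0.459  -0.2476  0.2277] yaw -88.2 tilt [1. 1.] q [-0.63  0.15  1.16  1.77 -0.15  1.31 -0.98] w 0.0524 gf 0.0 wf [ 0.7 -0.1  0.1]
(0.446, -0.0565, 0.17) -> x -7.0 y -191.3 z 58.0
(0.446, -0.0565, 0.039) -> x -0.1 y 0.2 z 131.0
turn [-0.08 -0.05  0.11]
```

View pics/t5.png

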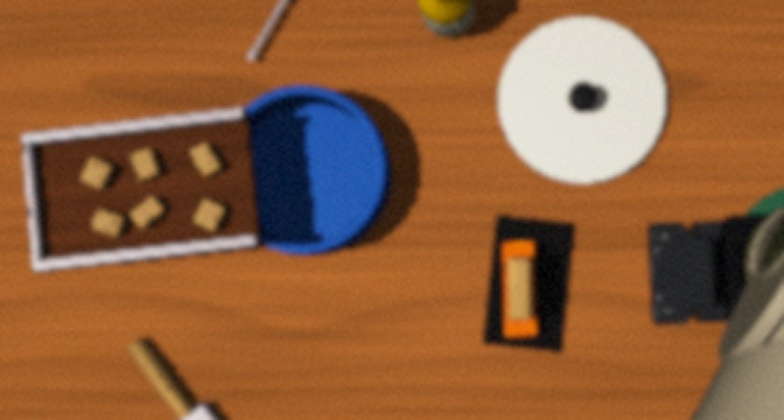

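The tub sits under the open end, its rim spanning (250–388, 88–253); scraper handle at (519,289), unmoved. Grasp the scraper.

```bash
python3 -m jog '[{"wx":0,"wy":0,"wz":0,"x":-2,"y":-45,"z":12,"gripper":0.6},{"wx":0,"wy":0,"wz":0,"x":-2,"y":-50,"z":15,"gripper":0.6},{"wx":0,"wy":0,"wz":0,"x":-2,"y":-50,"z":15,"gripper":0.6},{"wx":0,"wy":0,"wz":0,"x":-1,"y":-46,"z":15,"gripper":0.6},{"wx":0,"wy":0,"wz":0,"x":0,"y":0,"z":30,"gripper":0.6}]' 40 | head -2
python3 -m jog '[{"wx":0,"wy":0,"wz":0,"x":0,"y":0,"z":30,"gripper":0.6},{"wx":0,"wy":0,"wz":0,"x":0,"y":0,"z":30,"gripper":0.6},{"wx":0,"wy":0,"wz":0,"x":0,"y":0,"z":0,"gripper":0.6},{"wx":0,"wy":0,"wz":0,"x":0,"y":0,"z":0,"gripper":0.6},{"wx":0,"wy":0,"wz":0,"x":0,"y":0,"z":0,"gripper":0.6}]' 40 | head -2
python3 -c "
from h import *
plan((.446,-.0565,.039));rot(-88.3)"
```

```text
time: 16.08
position: [0.4466, -0.0535, 0.1406]
time: 16.7
position: [0.4469, -0.0578, 0.0816]
t 16.7 p [ 0.4469 -0.0578  0.0816] yaw -88.3 tilt [2. 1.] q [-0.94  0.11  1.04  2.11 -0.11  0.98 -1.39] w 0.0519 gf 0.0 wf [-0.2 -0.4 -0. ]
(0.446, -0.0565, 0.039) -> x -0.9 y -1.3 z 42.6
turn [-0.07 -0.12  0.02]
```

```bash
python3 -m jog '[{"wx":0,"wy":0,"wz":0,"x":-1,"y":-1,"z":20,"gripper":0.6},{"wx":0,"wy":0,"wz":0,"x":0,"y":0,"z":22,"gripper":0.6},{"wx":0,"wy":0,"wz":0,"x":0,"y":0,"z":0,"gripper":0.6},{"wx":0,"wy":0,"wz":0,"x":0,"y":0,"z":0,"gripper":0},{"wx":0,"wy":0,"wz":0,"x":0,"y":0,"z":0,"gripper":0}]' 40 | head -2
python3 -m jog '[{"wx":0,"wy":0,"wz":0,"x":0,"y":0,"z":0,"gripper":0},{"wx":0,"wy":0,"wz":0,"x":0,"y":0,"z":0,"gripper":0},{"wx":0,"wy":0,"wz":0,"x":0,"y":0,"z":0,"gripper":0},{"wx":0,"wy":0,"wz":0,"x":0,"y":0,"z":0,"gripper":0},{"wx":0,"wy":0,"wz":0,"x":0,"y":0,"z":0,"gripper":0}]' 40
python3 -m jog '[{"wx":0,"wy":0,"wz":0,"x":0,"y":0,"z":-10,"gripper":0},{"wx":0,"wy":0,"wz":0,"x":0,"y":0,"z":-35,"gripper":0},{"wx":0,"wy":0,"wz":0,"x":0,"y":0,"z":-50,"gripper":0},{"wx":0,"wy":0,"wz":0,"x":0,"y":0,"z":-50,"gripper":0},{"wx":0,"wy":0,"wz":0,"x":0,"y":0,"z":-30,"gripper":0}]' 50
python3 -c "
from h import *
plan((.5325,.371,.215),(.5325,.371,.135));rot(-83.7)"
```

```text
time: 17.32
position: [0.4457, -0.057, 0.0394]
time: 17.95
position: [0.4452, -0.0571, 0.0386]
ee_rot: [-3.141, -0.047, -0.0]
wrist_force: [-1.9, 0.4, 6.6]
gripper_width: 0.0217
grasp_force: 39.9
time: 18.58
position: [0.4454, -0.0576, 0.2159]
ee_rot: [-3.139, -0.046, -0.004]
wrist_force: [1.2, 0.0, -2.5]
gripper_width: 0.0215
grasp_force: 49.9
t 18.57 p [ 0.4454 -0.0576  0.2159] yaw -88.3 tilt [3. 2.] q [-1.06 -0.21  0.99  1.95  0.18  1.31 -1.67] w 0.0215 gf 49.9 wf [ 1.2  0.  -2.5]
(0.5325, 0.371, 0.215) -> x 99.5 y -425.8 z 2.0
(0.5325, 0.371, 0.135) -> x -0.2 y 0.2 z 80.0
turn [-0.11 -0.16 -4.64]
```

```bash
python3 -m jog '[{"wx":0,"wy":0,"wz":0,"x":10,"y":-35,"z":0,"gripper":0},{"wx":0,"wy":0,"wz":0,"x":11,"y":-48,"z":0,"gripper":0},{"wx":0,"wy":0,"wz":0,"x":11,"y":-48,"z":0,"gripper":0},{"wx":0,"wy":0,"wz":0,"x":11,"y":-48,"z":0,"gripper":0},{"wx":0,"wy":0,"wz":0,"x":11,"y":-48,"z":0,"gripper":0}]' 50 | tail -2
python3 -m jog '[{"wx":0,"wy":0,"wz":0,"x":11,"y":-48,"z":0,"gripper":0},{"wx":0,"wy":0,"wz":0,"x":11,"y":-48,"z":0,"gripper":0},{"wx":0,"wy":0,"wz":0,"x":11,"y":-48,"z":0,"gripper":0},{"wx":0,"wy":0,"wz":0,"x":11,"y":-48,"z":0,"gripper":0},{"wx":0,"wy":0,"wz":-4.6,"x":0,"y":0,"z":0,"gripper":0}]' 50 | tail -2
python3 -m jog '[{"wx":0,"wy":0,"wz":0,"x":0,"y":0,"z":0,"gripper":0},{"wx":0,"wy":0,"wz":0,"x":0,"y":0,"z":0,"gripper":0},{"wx":0,"wy":0,"wz":0,"x":0,"y":0,"z":0,"gripper":0},{"wx":0,"wy":0,"wz":0,"x":0,"y":0,"z":0,"gripper":0},{"wx":0,"wy":0,"wz":0,"x":0,"y":0,"z":0,"gripper":0}]' 50 | tail -2
python3 -c "
from h import *
plan((.532,.371,.165),(.532,.371,.135));rot(-83.7)
cap('side','s6');save(cv2.imread('pics/raw_s6.png')[:,:,::-1],'s6',(90,150,350,345),3)"
```

```text
gripper_width: 0.0216
grasp_force: 49.9
gripper_width: 0.0217
grasp_force: 49.9
gripper_width: 0.0215
grasp_force: 49.9
t 20.45 p [0.5304 0.3645 0.2136] yaw -83.7 tilt [-0.  0.] q [-1.22  0.45  0.76  1.46 -0.31  1.36 -1.91] w 0.0215 gf 49.9 wf [-0.1  0.4 -1.4]
(0.532, 0.371, 0.165) -> x 2.3 y -6.3 z 48.6
(0.532, 0.371, 0.135) -> x -0.0 y 0.0 z 30.0
turn [-0.01 -0.   -0.01]
```

View pics/s6.png

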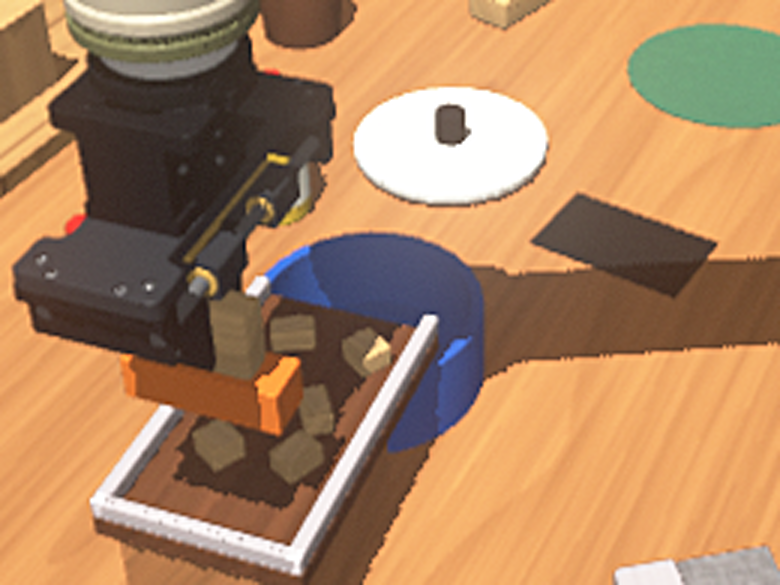

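Scraper hangs level, parallel to the board's rear rail; chips undisturbed.

```bash
python3 -m jog '[{"wx":0,"wy":0,"wz":0,"x":2.5,"y":-7,"z":20,"gripper":0},{"wx":0,"wy":0,"wz":0,"x":0,"y":0,"z":25,"gripper":0},{"wx":0,"wy":0,"wz":0,"x":0,"y":0,"z":0,"gripper":0},{"wx":0,"wy":0,"wz":0,"x":0,"y":0,"z":0,"gripper":0},{"wx":0,"wy":0,"wz":0,"x":0,"y":0,"z":0,"gripper":0}]' 50 | tail -2
python3 -c "
from h import *
plan((.5323,.3715,.135));rot(-83.7)
cap('side','s7');save(cv2.imread('pics/raw_s7.png')[:,:,::-1],'s7',(110,220,250,345),4)"
```

```text
gripper_width: 0.0217
grasp_force: 49.9
t 21.12 p [0.5326 0.372  0.1694] yaw -83.7 tilt [1. 1.] q [-1.22  0.5   0.74  1.5  -0.34  1.28 -1.9 ] w 0.0217 gf 49.9 wf [ 0.7 -0.8 -1.4]
(0.5323, 0.3715, 0.135) -> x -0.4 y 0.5 z 34.4
turn [-0.05 -0.07  0.  ]
```

View pics/s7.png

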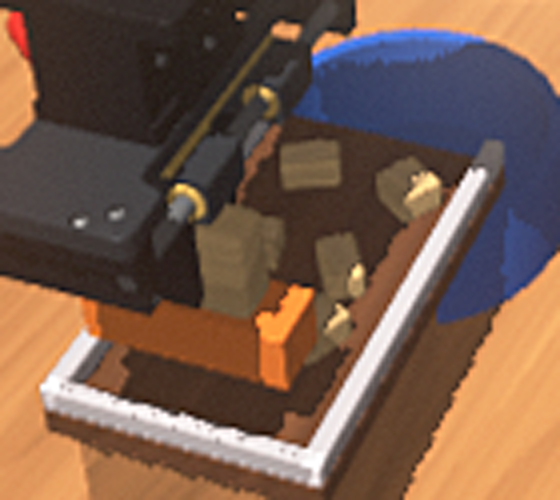

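```bash
python3 -c "
from h import *
t=np.array([.5407,.296]);a=np.radians(6.32);R=np.array([[np.cos(a),-np.sin(a)],[np.sin(a),np.cos(a)]])
b=lambda u,v,z:print(u,v,(R.T@(px2w('side',110+(u-1.5)/4,220+(v-1.5)/4,z)[:2]-t)*1000).round(1))
b(288,390,.1308);b(92,336,.1308);b(262,335,.1588)
b(325,455,.108);b(42,390,.108);b(500,145,.108)
b(325,485,.08)"
```

```text
288 390 [-44.7  93. ]
92 336 [44.9 92.7]
262 335 [-35.8  92.8]
325 455 [-63. 101.]
42 390 [ 63.1 108. ]
500 145 [-63.1 -98.6]
325 485 [-57.7  94.1]
```

```bash
python3 -m jog '[{"wx":0,"wy":0,"wz":0,"x":0,"y":2.5,"z":10,"gripper":0},{"wx":0,"wy":0,"wz":0,"x":0,"y":0,"z":10,"gripper":0},{"wx":0,"wy":0,"wz":0,"x":0,"y":0,"z":8,"gripper":0},{"wx":0,"wy":0,"wz":0,"x":0,"y":0,"z":4,"gripper":0},{"wx":0,"wy":0,"wz":0,"x":0,"y":0,"z":0,"gripper":0}]' 50 
python3 -m jog '[{"wx":0,"wy":0,"wz":0,"x":0,"y":0,"z":2,"gripper":0},{"wx":0,"wy":0,"wz":0,"x":0,"y":0,"z":0,"gripper":0},{"wx":0,"wy":0,"wz":0,"x":0,"y":0,"z":0,"gripper":0},{"wx":0,"wy":0,"wz":0,"x":0,"y":0,"z":0,"gripper":0},{"wx":0,"wy":0,"wz":0,"x":0,"y":0,"z":0,"gripper":0}]' 50 
python3 -c "
from h import *
plan((.5323,.3695,.134),(.5523,.1917,.134));rot(-83.7)
cap('side','s8');save(cv2.imread('pics/raw_s8.png')[:,:,::-1],'s8',(110,220,250,345),4)"
```

```text
time: 21.8
position: [0.5323, 0.3692, 0.1361]
ee_rot: [3.136, 0.173, -0.0]
wrist_force: [-0.3, 0.7, -1.6]
gripper_width: 0.0218
grasp_force: 49.9
time: 22.42
position: [0.5324, 0.3694, 0.1345]
ee_rot: [-3.137, -0.173, -0.0]
wrist_force: [0.3, -0.1, -1.8]
gripper_width: 0.0217
grasp_force: 49.9
t 22.43 p [0.5324 0.3694 0.1345] yaw -83.7 tilt [0. 0.] q [-1.21  0.52  0.73  1.54 -0.36  1.22 -1.88] w 0.0217 gf 49.9 wf [ 0.3 -0.1 -1.8]
(0.5323, 0.3695, 0.134) -> x -0.1 y -0.1 z 0.5
(0.5523, 0.1917, 0.134) -> x 0.3 y 178.9 z -0.0
turn [-0.01 -0.01  0.01]
```

View pics/s8.png

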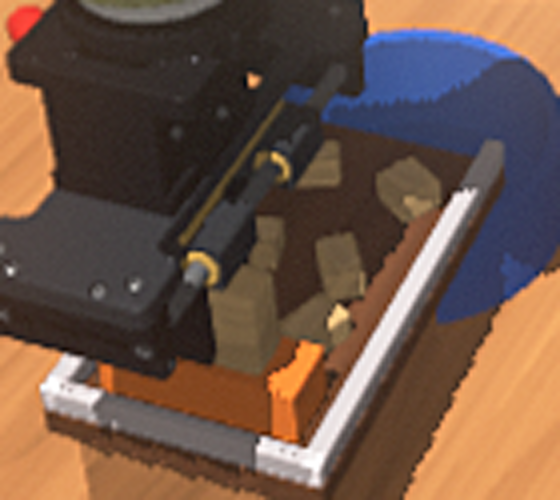

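Scraper is seated in the channel behind all the chips. Push slowly.

```bash
python3 -m jog '[{"wx":0,"wy":0,"wz":0,"x":0,"y":5,"z":0,"gripper":0},{"wx":0,"wy":0,"wz":0,"x":0,"y":9,"z":0,"gripper":0},{"wx":0,"wy":0,"wz":0,"x":0,"y":9,"z":0,"gripper":0},{"wx":0,"wy":0,"wz":0,"x":0,"y":9,"z":0,"gripper":0},{"wx":0,"wy":0,"wz":0,"x":0,"y":9,"z":0,"gripper":0}]' 50 | tail -3
python3 -m jog '[{"wx":0,"wy":0,"wz":0,"x":0,"y":9,"z":0,"gripper":0},{"wx":0,"wy":0,"wz":0,"x":0,"y":9,"z":0,"gripper":0},{"wx":0,"wy":0,"wz":0,"x":0,"y":9,"z":0,"gripper":0},{"wx":0,"wy":0,"wz":0,"x":0,"y":9,"z":0,"gripper":0},{"wx":0,"wy":0,"wz":0,"x":0,"y":9,"z":0,"gripper":0}]' 50 | tail -3
python3 -m jog '[{"wx":0,"wy":0,"wz":0,"x":0,"y":9,"z":0,"gripper":0},{"wx":0,"wy":0,"wz":0,"x":0,"y":9,"z":0,"gripper":0},{"wx":0,"wy":0,"wz":0,"x":0,"y":9,"z":0,"gripper":0},{"wx":0,"wy":0,"wz":0,"x":0,"y":9,"z":0,"gripper":0},{"wx":0,"wy":0,"wz":0,"x":0,"y":9,"z":0,"gripper":0}]' 50
python3 -c "
from h import *
plan((.5523,.1917,.134));rot(-83.7)"
```

```text
wrist_force: [-0.3, -0.0, -0.6]
gripper_width: 0.0218
grasp_force: 49.9
wrist_force: [0.9, 1.0, -1.5]
gripper_width: 0.0214
grasp_force: 49.9
time: 24.35
position: [0.5469, 0.2384, 0.1344]
ee_rot: [-3.137, -0.173, -0.0]
wrist_force: [0.3, -0.1, -1.1]
gripper_width: 0.0211
grasp_force: 49.9
t 24.35 p [0.5469 0.2384 0.1344] yaw -83.7 tilt [0. 0.] q [-1.11  0.41  0.78  1.68 -0.31  1.17 -1.7 ] w 0.0211 gf 49.9 wf [ 0.3 -0.1 -1.1]
(0.5523, 0.1917, 0.134) -> x 0.3 y 47.1 z 0.4
turn [-0. -0.  0.]
```

```bash
python3 -m jog '[{"wx":0,"wy":0,"wz":0,"x":0,"y":6,"z":0,"gripper":0},{"wx":0,"wy":0,"wz":0,"x":0,"y":6,"z":0,"gripper":0},{"wx":0,"wy":0,"wz":0,"x":0,"y":6,"z":0,"gripper":0},{"wx":0,"wy":0,"wz":0,"x":0,"y":6,"z":0,"gripper":0},{"wx":0,"wy":0,"wz":0,"x":0,"y":6,"z":0,"gripper":0}]' 50 | tail -3
python3 -m jog '[{"wx":0,"wy":0,"wz":0,"x":0,"y":6,"z":0,"gripper":0},{"wx":0,"wy":0,"wz":0,"x":0,"y":6,"z":0,"gripper":0},{"wx":0,"wy":0,"wz":0,"x":0,"y":6,"z":0,"gripper":0},{"wx":0,"wy":0,"wz":0,"x":0,"y":2,"z":0,"gripper":0},{"wx":0,"wy":0,"wz":0,"x":0,"y":0,"z":0,"gripper":0}]' 50
python3 -m jog '[{"wx":0,"wy":0,"wz":0,"x":0,"y":0,"z":-20,"gripper":0},{"wx":0,"wy":0,"wz":0,"x":0,"y":0,"z":-40,"gripper":0},{"wx":0,"wy":0,"wz":0,"x":0,"y":0,"z":-40,"gripper":0},{"wx":0,"wy":0,"wz":0,"x":0,"y":0,"z":-20,"gripper":0},{"wx":0,"wy":0,"wz":0,"x":0,"y":0,"z":0,"gripper":0}]' 50
python3 -c "
from h import *
plan((.4517,-.0676,.25),(.4517,-.0676,.04));rot(-96.9)"
```

```text
wrist_force: [-0.4, -0.4, -1.5]
gripper_width: 0.0216
grasp_force: 49.9
time: 25.6
position: [0.5523, 0.1894, 0.1345]
ee_rot: [-3.137, -0.173, -0.0]
wrist_force: [0.3, -0.4, -1.4]
gripper_width: 0.0217
grasp_force: 49.9
time: 26.22
position: [0.5532, 0.1897, 0.2569]
ee_rot: [-3.135, -0.173, -0.005]
wrist_force: [0.2, -0.6, -1.9]
gripper_width: 0.0217
grasp_force: 49.9
t 26.23 p [0.5532 0.1897 0.2569] yaw -83.7 tilt [3. 2.] q [-1.1   0.28  0.85  1.56 -0.22  1.39 -1.69] w 0.0217 gf 49.9 wf [ 0.2 -0.6 -1.9]
(0.4517, -0.0676, 0.25) -> x -129.2 y 244.6 z 6.0
(0.4517, -0.0676, 0.04) -> x -0.7 y 0.3 z 210.0
turn [-0.12 -0.19 13.22]
```

```bash
python3 -m jog '[{"wx":0,"wy":0,"wz":0,"x":-25,"y":48,"z":0,"gripper":0},{"wx":0,"wy":0,"wz":0,"x":-26,"y":49,"z":0,"gripper":0},{"wx":0,"wy":0,"wz":0,"x":-26,"y":49,"z":0,"gripper":0},{"wx":0,"wy":0,"wz":0,"x":-26,"y":49,"z":0,"gripper":0},{"wx":0,"wy":0,"wz":0,"x":-26,"y":49,"z":0,"gripper":0}]' 50 | head -2
python3 -m jog '[{"wx":0,"wy":0,"wz":6.5,"x":0,"y":0,"z":30,"gripper":0},{"wx":0,"wy":0,"wz":6.6,"x":0,"y":0,"z":30,"gripper":0},{"wx":0,"wy":0,"wz":0,"x":0,"y":0,"z":0,"gripper":0},{"wx":0,"wy":0,"wz":0,"x":0,"y":0,"z":0,"gripper":0},{"wx":0,"wy":0,"wz":0,"x":0,"y":0,"z":0,"gripper":0}]' 50 | head -2
python3 -c "
from h import *
plan((.4517,-.0676,.1),(.4517,-.0676,.04));rot(-96.9)
cap('top','t9');cap('side','s9')
a=cv2.imread('pics/raw_t9.png')[130:280,85:335,::-1];b=cv2.imread('pics/raw_s9.png')[180:340,100:350,::-1]
save(np.vstack([a,b]),'m9',s=1.9)"
```

```text
time: 26.85
position: [0.4497, -0.0688, 0.2538]
time: 27.48
position: [0.4515, -0.0672, 0.1954]
t 27.48 p [ 0.4515 -0.0672  0.1954] yaw -96.7 tilt [1. 0.] q [-1.   -0.13  1.    1.96  0.12  1.25 -1.73] w 0.0217 gf 49.9 wf [ 0.9 -0.8 -1.8]
(0.4517, -0.0676, 0.1) -> x 0.1 y 0.4 z 95.4
(0.4517, -0.0676, 0.04) -> x -0.1 y 0.0 z 60.0
turn [-0.03 -0.08  0.21]
```

View pics/m9.png

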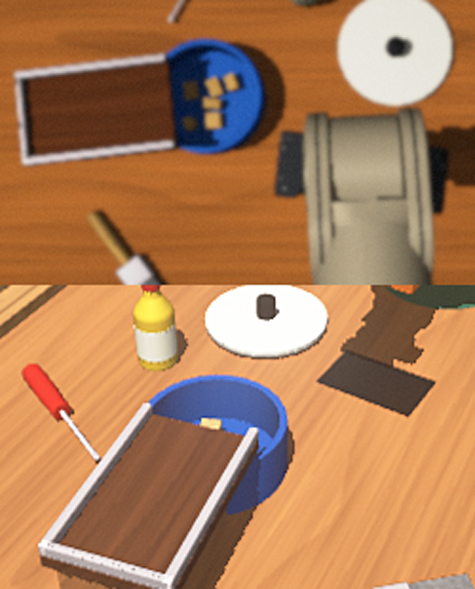

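Board is empty; six chips are in the tub (four lit around (218,98), two in shadow at (190,90) and (190,122)); lid knob at (398,46). Now place the scraper.

```bash
python3 -m jog '[{"wx":0,"wy":0,"wz":0,"x":0,"y":0,"z":30,"gripper":0},{"wx":0,"wy":0,"wz":0,"x":0,"y":0,"z":40,"gripper":0},{"wx":0,"wy":0,"wz":0,"x":0,"y":0,"z":40,"gripper":0},{"wx":0,"wy":0,"wz":0,"x":0,"y":0,"z":20,"gripper":0},{"wx":0,"wy":0,"wz":0,"x":0,"y":0,"z":15,"gripper":0}]' 50 | head -2
python3 -m jog '[{"wx":0,"wy":0,"wz":0,"x":0,"y":0,"z":5,"gripper":0},{"wx":0,"wy":0,"wz":0,"x":0,"y":0,"z":3,"gripper":0},{"wx":0,"wy":0,"wz":0,"x":0,"y":0,"z":2,"gripper":0},{"wx":0,"wy":0,"wz":0,"x":0,"y":0,"z":0,"gripper":0},{"wx":0,"wy":0,"wz":0,"x":0,"y":0,"z":0,"gripper":0}]' 50
python3 -c "
from h import *
plan((.4517,-.0676,.0388));rot(-96.9)"
```

```text
time: 28.2
position: [0.4509, -0.0672, 0.0487]
time: 28.82
position: [0.4511, -0.0672, 0.0397]
ee_rot: [-3.136, 0.186, -0.001]
wrist_force: [-0.1, -0.1, -1.1]
gripper_width: 0.0214
grasp_force: 49.9
t 28.82 p [ 0.4511 -0.0672  0.0397] yaw -96.8 tilt [1. 0.] q [-0.89  0.26  1.04  2.13 -0.29  0.9  -1.37] w 0.0214 gf 49.9 wf [-0.1 -0.1 -1.1]
(0.4517, -0.0676, 0.0388) -> x 0.6 y 0.3 z 0.9
turn [-0.03 -0.03  0.11]
```

```bash
python3 -m jog '[{"wx":0,"wy":0,"wz":0,"x":0,"y":0,"z":1,"gripper":0},{"wx":0,"wy":0,"wz":0,"x":0,"y":0,"z":0,"gripper":0},{"wx":0,"wy":0,"wz":0,"x":0,"y":0,"z":0,"gripper":0.3},{"wx":0,"wy":0,"wz":0,"x":0,"y":0,"z":0,"gripper":0.5},{"wx":0,"wy":0,"wz":0,"x":0,"y":0,"z":0,"gripper":0.5}]' 50
python3 -m jog '[{"wx":0,"wy":0,"wz":0,"x":0,"y":0,"z":0,"gripper":0.5},{"wx":0,"wy":0,"wz":0,"x":0,"y":0,"z":-20,"gripper":0.5},{"wx":0,"wy":0,"wz":0,"x":0,"y":0,"z":-40,"gripper":0.5},{"wx":0,"wy":0,"wz":0,"x":0,"y":0,"z":-50,"gripper":0.5},{"wx":0,"wy":0,"wz":0,"x":0,"y":0,"z":-40,"gripper":0.5}]' 50 | head -2
python3 -c "
from h import *
plan((.5654,.0737,.19),(.5654,.0737,.028));rot(-83.7)"
```

```text
time: 29.45
position: [0.4509, -0.0673, 0.0384]
ee_rot: [-3.136, 0.186, -0.0]
wrist_force: [-0.2, 0.7, 0.6]
gripper_width: 0.0379
grasp_force: 0.0
time: 30.08
position: [0.451, -0.0675, 0.19]
t 30.07 p [ 0.451  -0.0675  0.19  ] yaw -96.8 tilt [1. 1.] q [-1.12 -0.17  1.11  1.97  0.16  1.25 -1.76] w 0.0435 gf 0.0 wf [ 0.7  1.4 -1. ]
(0.5654, 0.0737, 0.19) -> x 96.8 y -153.8 z 0.2
(0.5654, 0.0737, 0.028) -> x -0.1 y 0.2 z 162.0
turn [ -0.05  -0.05 -13.12]
```

```bash
python3 -m jog '[{"wx":0,"wy":0,"wz":0,"x":19,"y":-31,"z":0,"gripper":0.4},{"wx":0,"wy":0,"wz":0,"x":19,"y":-31,"z":0,"gripper":0.4},{"wx":0,"wy":0,"wz":0,"x":19,"y":-31,"z":0,"gripper":0.4},{"wx":0,"wy":0,"wz":0,"x":20,"y":-31,"z":0,"gripper":0.4},{"wx":0,"wy":0,"wz":0,"x":20,"y":-30,"z":0,"gripper":0.4}]' 50 | head -2
python3 -m jog '[{"wx":0,"wy":0,"wz":-6.5,"x":0,"y":0,"z":0,"gripper":0.4},{"wx":0,"wy":0,"wz":-6.6,"x":0,"y":0,"z":0,"gripper":0.4},{"wx":0,"wy":0,"wz":0,"x":0,"y":0,"z":0,"gripper":0.4},{"wx":0,"wy":0,"wz":0,"x":0,"y":0,"z":0,"gripper":0.4},{"wx":0,"wy":0,"wz":0,"x":0,"y":0,"z":0,"gripper":0.4}]' 50 | head -2
python3 -c "
from h import *
plan((.5654,.0737,.1),(.5654,.0737,.028));rot(-83.7)
d=np.array([.11,-.994]);n=np.array([.994,.11]);g=np.array([.5654,.0737])
for u,v in((213,86),(232,82),(210,103),(213,120),(190,90),(190,123)):
    w=px2w('top',85+u/1.9,130+v/1.9,.02)[:2]-g; print('chip: inward %.0f lateral %.0f mm'%(-w@d*1000,w@n*1000))
im=cv2.imread('pics/raw_t9.png').astype(int);b=((im[:,:,0]-im[:,:,2]>50)&(im[:,:,0]>60));b[:,:175]=0;b[:,230:]=0;b[:140]=0;b[230:]=0
ys,xs=np.where(b);r=xs.max();c=ys[xs==r].mean();print('right edge',r,c,px2w('top',r+.5,c,.066)[:2],'expect',(g+.0045*d))
ims=cv2.imread('pics/raw_t5.png').astype(int);b=((ims[:,:,0]-ims[:,:,2]>50)&(ims[:,:,0]>60));b[:,:175]=0;b[:,230:]=0;b[:140]=0;b[230:]=0
ys,xs=np.where(b);r=xs.max();print('t5 edge',r,ys[xs==r].mean())"
```

```text
time: 30.7
position: [0.5661, 0.0753, 0.1879]
time: 31.32
position: [0.5654, 0.0742, 0.1884]
t 31.32 p [0.5654 0.0742 0.1884] yaw -83.8 tilt [0. 0.] q [-1.05  0.36  1.04  1.7  -0.32  1.27 -1.4 ] w 0.035 gf 0.0 wf [-0.4  0.3 -0.2]
(0.5654, 0.0737, 0.1) -> x -0.0 y 0.5 z 88.4
(0.5654, 0.0737, 0.028) -> x -0.0 y 0.0 z 72.0
turn [-0.01 -0.   -0.07]
chip: inward 70 lateral 23 mm
chip: inward 41 lateral 25 mm
chip: inward 77 lateral -2 mm
chip: inward 75 lateral -27 mm
chip: inward 104 lateral 21 mm
chip: inward 109 lateral -27 mm
right edge 223 180.5 [0.5602937  0.06698066] expect [0.565895 0.069227]
t5 edge 223 180.5
```

```bash
python3 -m jog '[{"wx":0,"wy":0,"wz":0,"x":0,"y":0.5,"z":40,"gripper":0.4},{"wx":0,"wy":0,"wz":0,"x":0,"y":0,"z":45,"gripper":0.4},{"wx":0,"wy":0,"wz":0,"x":0,"y":0,"z":40,"gripper":0.4},{"wx":0,"wy":0,"wz":0,"x":0,"y":0,"z":35,"gripper":0.4},{"wx":0,"wy":0,"wz":0,"x":0,"y":0,"z":0,"gripper":0.4}]' 40 | head -4
python3 -m jog '[{"wx":0,"wy":0,"wz":0,"x":0,"y":0,"z":0,"gripper":0},{"wx":0,"wy":0,"wz":0,"x":0,"y":0,"z":0,"gripper":0},{"wx":0,"wy":0,"wz":0,"x":0,"y":0,"z":0,"gripper":0},{"wx":0,"wy":0,"wz":0,"x":0,"y":0,"z":0,"gripper":0},{"wx":0,"wy":0,"wz":0,"x":0,"y":0,"z":0,"gripper":0}]' 50
python3 -m jog '[{"wx":0,"wy":0,"wz":0,"x":0,"y":0,"z":-3,"gripper":0},{"wx":0,"wy":0,"wz":0,"x":0,"y":0,"z":-3,"gripper":0},{"wx":0,"wy":0,"wz":0,"x":0,"y":0,"z":0,"gripper":0},{"wx":0,"wy":0,"wz":0,"x":0,"y":0,"z":0,"gripper":0},{"wx":0,"wy":0,"wz":0,"x":0,"y":0,"z":0,"gripper":0}]' 55
python3 -c "
from h import *
plan((.572,.012,.0345),(.572,.012,.118),(.51,-.3,.118),(.4653,-.4315,.118),(.4653,-.4315,.03));rot(-83.7)"
```

```text
time: 31.95
position: [0.5638, 0.0733, 0.0266]
ee_rot: [3.135, 0.171, -0.006]
wrist_force: [0.2, -0.2, 0.7]
time: 32.58
position: [0.5659, 0.0739, 0.0292]
ee_rot: [-3.136, -0.173, -0.001]
wrist_force: [-2.2, 1.8, 6.6]
gripper_width: 0.0088
grasp_force: 50.0
time: 33.2
position: [0.5653, 0.0736, 0.0343]
ee_rot: [3.137, 0.173, -0.0]
wrist_force: [0.0, -0.3, -3.6]
gripper_width: 0.0083
grasp_force: 55.0
t 33.2 p [0.5653 0.0736 0.0343] yaw -83.7 tilt [-0. -0.] q [-0.92  0.55  0.9   1.84 -0.51  1.   -1.27] w 0.0083 gf 55.0 wf [ 0.  -0.3 -3.6]
(0.572, 0.012, 0.0345) -> x -0.1 y 62.0 z -0.2
(0.572, 0.012, 0.118) -> x -0.0 y 0.0 z -83.5
(0.51, -0.3, 0.118) -> x -95.9 y 303.3 z 0.0
(0.4653, -0.4315, 0.118) -> x -58.9 y 125.8 z 0.0
(0.4653, -0.4315, 0.03) -> x 0.0 y -0.0 z 88.0
turn [0.   0.02 0.01]
```

```bash
python3 -m jog '[{"wx":0,"wy":0,"wz":0,"x":0,"y":6,"z":0,"gripper":0},{"wx":0,"wy":0,"wz":0,"x":0,"y":14,"z":0,"gripper":0},{"wx":0,"wy":0,"wz":0,"x":0,"y":18,"z":0,"gripper":0},{"wx":0,"wy":0,"wz":0,"x":0,"y":16,"z":0,"gripper":0},{"wx":0,"wy":0,"wz":0,"x":0,"y":8,"z":0,"gripper":0}]' 55 | tail -2
python3 -m jog '[{"wx":0,"wy":0,"wz":0,"x":0,"y":0,"z":-10,"gripper":0},{"wx":0,"wy":0,"wz":0,"x":0,"y":0,"z":-22,"gripper":0},{"wx":0,"wy":0,"wz":0,"x":0,"y":0,"z":-25,"gripper":0},{"wx":0,"wy":0,"wz":0,"x":0,"y":0,"z":-22,"gripper":0},{"wx":0,"wy":0,"wz":0,"x":0,"y":0,"z":-9,"gripper":0}]' 55 | tail -2
python3 -m jog '[{"wx":0,"wy":0,"wz":0,"x":-5,"y":15,"z":0,"gripper":0},{"wx":0,"wy":0,"wz":0,"x":-10,"y":30,"z":0,"gripper":0},{"wx":0,"wy":0,"wz":0,"x":-10,"y":32,"z":0,"gripper":0},{"wx":0,"wy":0,"wz":0,"x":-10,"y":32,"z":0,"gripper":0},{"wx":0,"wy":0,"wz":0,"x":-10,"y":32,"z":0,"gripper":0}]' 55 | tail -2
python3 -m jog '[{"wx":0,"wy":0,"wz":0,"x":-10,"y":32,"z":0,"gripper":0},{"wx":0,"wy":0,"wz":0,"x":-10,"y":32,"z":0,"gripper":0},{"wx":0,"wy":0,"wz":0,"x":-10,"y":32,"z":0,"gripper":0},{"wx":0,"wy":0,"wz":0,"x":-10,"y":32,"z":0,"gripper":0},{"wx":0,"wy":0,"wz":0,"x":-11,"y":32,"z":0,"gripper":0}]' 55 | tail -2
python3 -c "
from h import *
plan((.4653,-.4315,.118),(.4653,-.4315,.03));rot(-83.7)"
```

```text
gripper_width: 0.0085
grasp_force: 55.0
gripper_width: 0.0087
grasp_force: 55.0
gripper_width: 0.0088
grasp_force: 55.0
gripper_width: 0.0083
grasp_force: 55.0
t 35.7 p [ 0.5085 -0.2994  0.1216] yaw -83.7 tilt [-1.  0.] q [-0.31  0.49  1.    1.72 -0.45  1.18 -0.65] w 0.0083 gf 55.0 wf [-0.4 -0.3 -4.9]
(0.4653, -0.4315, 0.118) -> x -57.3 y 126.6 z 3.7
(0.4653, -0.4315, 0.03) -> x 0.1 y 0.0 z 88.0
turn [-0.02  0.06 -0.03]
```

```bash
python3 -m jog '[{"wx":0,"wy":0,"wz":0,"x":-12,"y":26,"z":0,"gripper":0},{"wx":0,"wy":0,"wz":0,"x":-14,"y":30,"z":0,"gripper":0},{"wx":0,"wy":0,"wz":0,"x":-14,"y":30,"z":0,"gripper":0},{"wx":0,"wy":0,"wz":0,"x":-12,"y":26,"z":0,"gripper":0},{"wx":0,"wy":0,"wz":0,"x":-5,"y":15,"z":10,"gripper":0}]' 55 | tail -2
python3 -m jog '[{"wx":0,"wy":0,"wz":0,"x":0,"y":0,"z":20,"gripper":0},{"wx":0,"wy":0,"wz":0,"x":0,"y":0,"z":25,"gripper":0},{"wx":0,"wy":0,"wz":0,"x":0,"y":0,"z":20,"gripper":0},{"wx":0,"wy":0,"wz":0,"x":0,"y":0,"z":8,"gripper":0},{"wx":0,"wy":0,"wz":0,"x":0,"y":0,"z":0,"gripper":0}]' 55 | tail -2
python3 -c "
from h import *
plan((.4653,-.4315,.030),(.4653,-.4315,.028));rot(-83.7)"
```

```text
gripper_width: 0.0089
grasp_force: 55.0
gripper_width: 0.0084
grasp_force: 55.0
t 36.95 p [ 0.4671 -0.4299  0.039 ] yaw -83.7 tilt [-1.  0.] q [ 0.03  0.68  0.88  1.66 -0.58  1.09 -0.37] w 0.0084 gf 55.0 wf [-0.1  0.1 -5.2]
(0.4653, -0.4315, 0.03) -> x -2.0 y 1.4 z 9.0
(0.4653, -0.4315, 0.028) -> x 0.0 y 0.0 z 2.0
turn [-0.03  0.04  0.02]
```

```bash
python3 -m jog '[{"wx":0,"wy":0,"wz":0,"x":-2,"y":1.5,"z":4,"gripper":0},{"wx":0,"wy":0,"wz":0,"x":0,"y":0,"z":3,"gripper":0},{"wx":0,"wy":0,"wz":0,"x":0,"y":0,"z":2,"gripper":0},{"wx":0,"wy":0,"wz":0,"x":0,"y":0,"z":1,"gripper":0},{"wx":0,"wy":0,"wz":0,"x":0,"y":0,"z":0,"gripper":0}]' 55
python3 -m jog '[{"wx":0,"wy":0,"wz":0,"x":0,"y":0,"z":0.5,"gripper":0},{"wx":0,"wy":0,"wz":0,"x":0,"y":0,"z":0,"gripper":0.4},{"wx":0,"wy":0,"wz":0,"x":0,"y":0,"z":0,"gripper":0.4},{"wx":0,"wy":0,"wz":0,"x":0,"y":0,"z":0,"gripper":0.4},{"wx":0,"wy":0,"wz":0,"x":0,"y":0,"z":0,"gripper":0.4}]' 55
python3 -m jog '[{"wx":0,"wy":0,"wz":0,"x":0,"y":0,"z":-15,"gripper":0.4},{"wx":0,"wy":0,"wz":0,"x":0,"y":0,"z":-40,"gripper":0.4},{"wx":0,"wy":0,"wz":0,"x":0,"y":0,"z":-50,"gripper":0.4},{"wx":0,"wy":0,"wz":0,"x":0,"y":0,"z":-50,"gripper":0.4},{"wx":0,"wy":0,"wz":0,"x":0,"y":0,"z":-30,"gripper":0.4}]' 55 | head -2
python3 -c "
from h import *
plan((.43,.15,.25));rot(-90)"
```

```text
time: 37.58
position: [0.4655, -0.4319, 0.0296]
ee_rot: [-3.137, -0.173, -0.0]
wrist_force: [-0.7, 0.6, -2.6]
gripper_width: 0.0089
grasp_force: 55.0
time: 38.2
position: [0.4655, -0.4319, 0.0289]
ee_rot: [-3.137, -0.173, -0.0]
wrist_force: [-0.0, 0.4, 0.3]
gripper_width: 0.0332
grasp_force: 0.0
time: 38.83
position: [0.4655, -0.4327, 0.2177]
t 38.83 p [ 0.4655 -0.4327  0.2177] yaw -83.7 tilt [ 3. -2.] q [-0.04  0.51  1.02  1.48 -0.44  1.38 -0.46] w 0.0348 gf 0.0 wf [-0.6 -0.8 -0. ]
(0.43, 0.15, 0.25) -> x 28.5 y -583.0 z -33.5
turn [ 0.12 -0.15  6.27]
```

```bash
python3 -m jog '[{"wx":0,"wy":0,"wz":0,"x":3,"y":-58,"z":-6,"gripper":0.6},{"wx":0,"wy":0,"wz":0,"x":3,"y":-58,"z":-6,"gripper":0.6},{"wx":0,"wy":0,"wz":0,"x":3,"y":-58,"z":-6,"gripper":0.6},{"wx":0,"wy":0,"wz":0,"x":3,"y":-58,"z":-6,"gripper":0.6},{"wx":0,"wy":0,"wz":0,"x":3,"y":-58,"z":-6,"gripper":0.6}]' 55 | head -2
python3 -m jog '[{"wx":0,"wy":0,"wz":0,"x":3,"y":-58,"z":0,"gripper":0.6},{"wx":0,"wy":0,"wz":0,"x":3,"y":-58,"z":0,"gripper":0.6},{"wx":0,"wy":0,"wz":0,"x":3,"y":-58,"z":0,"gripper":0.6},{"wx":0,"wy":0,"wz":0,"x":3,"y":-58,"z":0,"gripper":0.6},{"wx":0,"wy":0,"wz":0,"x":3,"y":-58,"z":0,"gripper":0.6}]' 55 | head -2
python3 - <<'E'
from h import *
cap('top','t10');cap('side','s10')
from scipy.optimize import least_squares
def edge(mask,cen,z,rad):
    c=max(cv2.findContours(mask.astype(np.uint8),cv2.RETR_EXTERNAL,cv2.CHAIN_APPROX_NONE)[0],key=cv2.contourArea)[:,0]
    W=np.array([px2w('top',u,v,z)[:2] for u,v in c]); s=least_squares(lambda p:np.hypot(*(W-p[:2]).T)-p[2],[*cen,rad],loss='soft_l1',f_scale=.002)
    return s.x.round(4),np.abs(s.fun).mean().round(4)
for f in('top0','t10'):
    im=cv2.imread(f'pics/raw_{f}.png').astype(int);B,G,R=im[...,0],im[...,1],im[...,2]
    roi=np.zeros(B.shape,bool);roi[110:260,230:430]=1
    print(f,'lid',edge((np.minimum(B,R)>150)&roi,(.634,-.122),.016,.084))
    for th in(40,):
        m=(B-R>th)&(B>G+20)&roi;print('tub',edge(m,(.457,-.354),.066,.082),m.sum())
    m=(G-R>20)&(G>B+5)&roi;ys,xs=np.where(m);W=np.array([px2w('top',u,v,0)[:2] for u,v in zip(xs,ys)])
    print('green n',m.sum(),'u',xs.min(),xs.max(),'v',ys.min(),ys.max())
    m=(R>180)&(G>70)&(G<150)&(B<70);m[:,:255]=0;m[:,300:]=0;m[:190]=0;m[260:]=0;ys,xs=np.where(m);print('orange',m.sum(),xs.mean(),ys.mean())
im=cv2.imread('pics/raw_t10.png')[:,:,::-1];s=cv2.imread('pics/raw_s10.png')[:,:,::-1]
save(np.vstack([im[110:260,230:430],s[110:260,190:390]]),'m10',s=2)
E
```

```text
time: 39.45
position: [0.4492, -0.1545, 0.2441]
time: 40.08
position: [0.4329, 0.1359, 0.2447]
top0 lid (array([ 0.6343, -0.1212,  0.0827]), np.float64(0.0007))
tub (array([ 0.4588, -0.3505,  0.0828]), np.float64(0.0018)) 3218
green n 377 u 344 392 v 186 251
orange 671 278.0134128166915 228.59761549925486
t10 lid (array([ 0.6343, -0.1212,  0.0828]), np.float64(0.0007))
tub (array([ 0.462 , -0.3495,  0.0828]), np.float64(0.0019)) 2707
green n 377 u 344 398 v 186 251
orange 361 270.393351800554 235.1578947368421
```

View pics/m10.png

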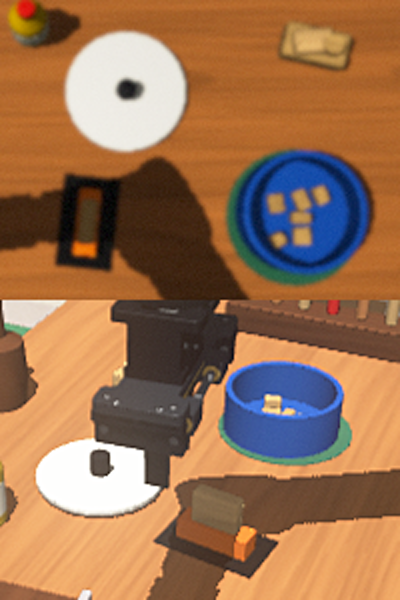

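All six chips are in the tub on the green mat, the scraper stands on its mat, and the lid hasn't moved. Fitting silhouettes in both cameras gives tub and lid positions accurate enough for the lid's 4 mm clearance.

```bash
cat > fit.py <<'E'
from h import *
from scipy.optimize import minimize
TH=np.linspace(0,2*np.pi,90,endpoint=False)
def hullmask(n,rings,S=4):
    K,R,t=KRT(n);pts=[]
    for (x,y,z,r) in rings:
        P=np.c_[x+r*np.cos(TH),y+r*np.sin(TH),np.full(90,z)]@R.T+t;q=P@K.T;pts.append(q[:,:2]/q[:,2:])
    h=cv2.convexHull(np.vstack(pts).astype(np.float32));return h
def model(n,rings):
    h=hullmask(n,rings);m=np.zeros((384,512),np.uint8)
    cv2.fillConvexPoly(m,np.round(h*256).astype(np.int32),255,cv2.LINE_AA,8);return cv2.GaussianBlur(m.astype(float)/255,(0,0),1)
def fit(obs,n,rings,p0):
    o=cv2.GaussianBlur(obs.astype(float),(0,0),1)
    f=lambda p:((model(n,rings(*p))-o)**2).sum()
    s=minimize(f,p0,method='Nelder-Mead',options=dict(initial_simplex=[p0,[p0[0]+.008,p0[1]],[p0[0],p0[1]+.008]],xatol=1e-4));return s.x.round(4),round(s.fun,1)
def hull(m):
    c=max(cv2.findContours(m.astype(np.uint8),0,1)[0],key=cv2.contourArea);o=np.zeros((384,512),np.uint8);cv2.fillConvexPoly(o,cv2.convexHull(c),1);return o
tub=lambda x,y:[(x,y,0,.082),(x,y,.066,.082)]
lid=lambda x,y:[(x,y,.008,.084),(x,y,.016,.084)]
def roi(n,p,w):
    u,v=w2px(n,p);m=np.zeros((384,512),bool);m[int(v-w):int(v+w),int(u-w):int(u+w)]=1;return m
def chan(f):
    im=cv2.imread(f'pics/raw_{f}.png').astype(int);return im[...,0],im[...,1],im[...,2]
E
python3 - <<'E'
from fit import *
for f,n in(('top0','top'),('side1','side'),('t10','top'),('s10','side')):
    B,G,R=chan(f);
    m=(B>R+8)&(B>G+8)&roi(n,[.459,-.354,.04],48); 
    print(f,'tub',fit(hull(m),n,tub,[.459,-.354]))
    m=(np.minimum(B,R)>130)&(abs(B-R)<60)&roi(n,[.634,-.122,.01],48)
    print(f,'lid',fit(hull(m),n,lid,[.634,-.122]))
# empty mat, seen from side in s5(before) : raw_s6
B,G,R=chan('s6');m=(G>R+15)&(G>B+5)&roi('side',[.457,-.354,0],45)
print('mat side',fit(hull(m),'side',lambda x,y:[(x,y,0,.095)],[.457,-.354]),m.sum())
# gripper-tub: mat from top in t10 = union green+blue
for f in('top0','t10'):
    B,G,R=chan(f);m=(G>R+12)&(G>B+3)&roi('top',[.457,-.354,0],60);c=np.argwhere(m&~hull((B>R+8)&(B>G+8)&roi('top',[.459,-.354,.04],48)).astype(bool))
    h=cv2.convexHull(c[:,::-1].astype(np.float32))[:,0];W=np.array([px2w('top',*q,0)[:2] for q in h])
    from scipy.optimize import least_squares
    for i in range(4):
        s=least_squares(lambda p:np.hypot(*(W-p).T)-.0955,[.457,-.354],loss='soft_l1',f_scale=.001)
    print(f,'mat top',s.x.round(4),len(W),np.median(abs(s.fun)).round(4))
E
```

```text
top0 tub (array([ 0.459 , -0.3555]), np.float64(12.5))
top0 lid (array([ 0.6342, -0.1218]), np.float64(6.5))
side1 tub (array([ 0.459 , -0.3544]), np.float64(36.0))
side1 lid (array([ 0.6347, -0.1207]), np.float64(13.3))
t10 tub (array([ 0.4624, -0.3547]), np.float64(13.9))
t10 lid (array([ 0.6342, -0.1218]), np.float64(6.8))
s10 tub (array([ 0.4628, -0.3527]), np.float64(39.2))
s10 lid (array([ 0.6365, -0.1171]), np.float64(111.5))
mat side (array([ 0.4566, -0.3541]), np.float64(31.2)) 1756
top0 mat top [ 0.4568 -0.358 ] 21 0.0007
t10 mat top [ 0.4571 -0.3581] 21 0.0008
```

Tub is about 6 mm off the mat's middle in +x; worth a short re-grip to centre it.

```bash
python3 -m jog '[{"wx":0,"wy":0,"wz":0,"x":-3,"y":57,"z":0,"gripper":0.4},{"wx":0,"wy":0,"wz":0,"x":-3,"y":57,"z":0,"gripper":0.4},{"wx":0,"wy":0,"wz":0,"x":-3,"y":57,"z":0,"gripper":0.4},{"wx":0,"wy":0,"wz":0,"x":-3,"y":57,"z":0,"gripper":0.4},{"wx":0,"wy":0,"wz":0,"x":-3,"y":57,"z":0,"gripper":0.4}]' 55 | head -2
python3 -m jog '[{"wx":0,"wy":0,"wz":0,"x":-3,"y":56,"z":0,"gripper":0.4},{"wx":0,"wy":0,"wz":0,"x":-3,"y":56,"z":0,"gripper":0.4},{"wx":0,"wy":0,"wz":0,"x":-3,"y":56,"z":0,"gripper":0.4},{"wx":0,"wy":0,"wz":0,"x":-3,"y":56,"z":20,"gripper":0.4},{"wx":0,"wy":0,"wz":0,"x":0,"y":40,"z":30,"gripper":0.4}]' 55 | head -2
python3 -m jog '[{"wx":0,"wy":0,"wz":0,"x":0,"y":0,"z":40,"gripper":0.4},{"wx":0,"wy":0,"wz":0,"x":0,"y":0,"z":40,"gripper":0.4},{"wx":0,"wy":0,"wz":0,"x":0,"y":0,"z":0,"gripper":0.4},{"wx":0,"wy":0,"wz":0,"x":0,"y":0,"z":0,"gripper":0.4},{"wx":0,"wy":0,"wz":0,"x":0,"y":0,"z":0,"gripper":0.4}]' 55 | head -2
python3 -c "
from h import *
plan((.4711,-.4308,.1),(.4711,-.4308,.029));rot(-83.7)"
```

```text
time: 40.8
position: [0.4484, -0.1532, 0.2444]
time: 41.42
position: [0.464, -0.3852, 0.2005]
time: 42.05
position: [0.465, -0.3829, 0.1218]
t 42.05 p [ 0.465  -0.3829  0.1218] yaw -83.9 tilt [ 2. -3.] q [-0.17  0.55  1.05  1.69 -0.51  1.2  -0.46] w 0.0347 gf 0.0 wf [ 0.6 -0.7  0.7]
(0.4711, -0.4308, 0.1) -> x 0.9 y 48.2 z 21.9
(0.4711, -0.4308, 0.029) -> x -0.1 y -0.2 z 71.0
turn [ 0.17 -0.08 -0.17]
```

```bash
python3 -m jog '[{"wx":0.17,"wy":-0.08,"wz":-0.2,"x":1,"y":24,"z":5,"gripper":0.4},{"wx":0,"wy":0,"wz":0,"x":0,"y":24,"z":5,"gripper":0.4},{"wx":0,"wy":0,"wz":0,"x":0,"y":0,"z":0,"gripper":0.4},{"wx":0,"wy":0,"wz":0,"x":0,"y":0,"z":0,"gripper":0.4},{"wx":0,"wy":0,"wz":0,"x":0,"y":0,"z":0,"gripper":0.4}]' 55 | head -2
python3 -c "
from h import *
plan((.4711,-.4308,.029));rot(-83.7)"
```

```text
time: 42.68
position: [0.4709, -0.4292, 0.1102]
t 42.67 p [ 0.4709 -0.4292  0.1102] yaw -83.6 tilt [-2.  1.] q [-0.04  0.64  1.    1.6  -0.56  1.22 -0.39] w 0.0346 gf 0.0 wf [-0.3  0.4 -0.8]
(0.4711, -0.4308, 0.029) -> x 0.1 y 1.8 z 81.2
turn [-0.09  0.09  0.07]
```

```bash
python3 -m jog '[{"wx":0,"wy":0,"wz":0,"x":0,"y":2,"z":25,"gripper":0.4},{"wx":0,"wy":0,"wz":0,"x":0,"y":0,"z":30,"gripper":0.4},{"wx":0,"wy":0,"wz":0,"x":0,"y":0,"z":26,"gripper":0.4},{"wx":0,"wy":0,"wz":0,"x":0,"y":0,"z":0,"gripper":0.4},{"wx":0,"wy":0,"wz":0,"x":0,"y":0,"z":0,"gripper":0}]' 45 | head -2
python3 -m jog '[{"wx":0,"wy":0,"wz":0,"x":0,"y":0,"z":0,"gripper":0},{"wx":0,"wy":0,"wz":0,"x":0,"y":0,"z":0,"gripper":0},{"wx":0,"wy":0,"wz":0,"x":0,"y":0,"z":0,"gripper":0},{"wx":0,"wy":0,"wz":0,"x":0,"y":0,"z":0,"gripper":0},{"wx":0,"wy":0,"wz":0,"x":0,"y":0,"z":-3,"gripper":0}]' 45
python3 -m jog '[{"wx":0,"wy":0,"wz":0,"x":-2,"y":0,"z":0,"gripper":0},{"wx":0,"wy":0,"wz":0,"x":-2,"y":1,"z":0,"gripper":0},{"wx":0,"wy":0,"wz":0,"x":-2,"y":0,"z":0,"gripper":0},{"wx":0,"wy":0,"wz":0,"x":0,"y":0,"z":0,"gripper":0},{"wx":0,"wy":0,"wz":0,"x":0,"y":0,"z":3,"gripper":0}]' 45
python3 -m jog '[{"wx":0,"wy":0,"wz":0,"x":0,"y":0,"z":0,"gripper":0},{"wx":0,"wy":0,"wz":0,"x":0,"y":0,"z":0,"gripper":0.4},{"wx":0,"wy":0,"wz":0,"x":0,"y":0,"z":0,"gripper":0.4},{"wx":0,"wy":0,"wz":0,"x":0,"y":0,"z":0,"gripper":0.4},{"wx":0,"wy":0,"wz":0,"x":0,"y":0,"z":0,"gripper":0.4}]' 45
python3 -m jog '[{"wx":0,"wy":0,"wz":0,"x":0,"y":0,"z":-15,"gripper":0.4},{"wx":0,"wy":0,"wz":0,"x":0,"y":0,"z":-40,"gripper":0.4},{"wx":0,"wy":0,"wz":0,"x":0,"y":0,"z":-50,"gripper":0.4},{"wx":0,"wy":0,"wz":0,"x":0,"y":0,"z":-50,"gripper":0.4},{"wx":0,"wy":0,"wz":0,"x":0,"y":0,"z":0,"gripper":0.4}]' 45 | head -2
python3 -c "
from h import *
plan((.634,-.1215,.2),(.43,-.15,.25))"
```

```text
time: 43.3
position: [0.4709, -0.432, 0.03]
time: 43.92
position: [0.4701, -0.4316, 0.0313]
ee_rot: [-3.135, -0.173, 0.005]
wrist_force: [0.2, 0.6, -3.7]
gripper_width: 0.0084
grasp_force: 45.0
time: 44.55
position: [0.4648, -0.4337, 0.0292]
ee_rot: [-3.136, -0.173, 0.003]
wrist_force: [-7.9, 7.1, 27.6]
gripper_width: 0.0085
grasp_force: 45.0
time: 45.18
position: [0.4645, -0.4334, 0.0286]
ee_rot: [-3.135, -0.173, 0.004]
wrist_force: [-0.8, 0.6, 0.2]
gripper_width: 0.0336
grasp_force: 0.0
time: 45.8
position: [0.4658, -0.4356, 0.1887]
t 45.8 p [ 0.4658 -0.4356  0.1887] yaw -83.7 tilt [ 3. -3.] q [-0.06  0.57  1.06  1.52 -0.5   1.35 -0.42] w 0.0347 gf 0.0 wf [-0.1  0.3 -1. ]
(0.634, -0.1215, 0.2) -> x 201.6 y -293.8 z -11.7
(0.43, -0.15, 0.25) -> x -205.8 y 6.2 z -50.5
```

```bash
python3 -m jog '[{"wx":0,"wy":0,"wz":0,"x":3,"y":-55,"z":-10,"gripper":0.6},{"wx":0,"wy":0,"wz":0,"x":3,"y":-55,"z":-10,"gripper":0.6},{"wx":0,"wy":0,"wz":0,"x":3,"y":-55,"z":-10,"gripper":0.6},{"wx":0,"wy":0,"wz":0,"x":3,"y":-55,"z":-10,"gripper":0.6},{"wx":0,"wy":0,"wz":0,"x":3,"y":-55,"z":-10,"gripper":0.6}]' 45 | head -2
python3 -m jog '[{"wx":0,"wy":0,"wz":0,"x":3,"y":-55,"z":0,"gripper":0.6},{"wx":0,"wy":0,"wz":0,"x":3,"y":-55,"z":0,"gripper":0.6},{"wx":0,"wy":0,"wz":0,"x":0,"y":0,"z":0,"gripper":0.6},{"wx":0,"wy":0,"wz":0,"x":0,"y":0,"z":0,"gripper":0.6},{"wx":0,"wy":0,"wz":0,"x":0,"y":0,"z":0,"gripper":0.6}]' 45 | head -2
cat > loc.py <<'E'
from fit import *
import sys
k=sys.argv[1]
for n in('top','side'):
    cap(n,n+k);B,G,R=chan(n+k)
    m=(B>R+8)&(B>G+8)&roi(n,[.459,-.354,.04],48);print(n,'tub',fit(hull(m),n,tub,[.459,-.354]))
    m=(np.minimum(B,R)>130)&(abs(B-R)<60)&roi(n,[.634,-.122,.01],48);print(n,'lid',fit(hull(m),n,lid,[.634,-.122]))
    k2=(np.maximum(np.maximum(B,G),R)<70)&roi(n,[.632,-.1215,.03],12);ys,xs=np.where(k2);print('knob',k2.sum(),xs.mean(),ys.mean(),px2w(n,xs.mean(),ys.mean(),.04)[:2])
E
python3 loc.py 11; python3 -c "
from h import *
plan((.634,-.1215,.15));rot(-83.7)"
```

```text
time: 46.42
position: [0.4508, -0.186, 0.2312]
time: 47.05
position: [0.445, -0.0787, 0.2317]
top tub (array([ 0.4566, -0.357 ]), np.float64(21.9))
top lid (array([ 0.6341, -0.1217]), np.float64(7.0))
knob 61 293.6393442622951 154.47540983606558 [ 0.63229126 -0.12369328]
side tub (array([ 0.4564, -0.3553]), np.float64(54.4))
side lid (array([ 0.6347, -0.1208]), np.float64(12.9))
knob 5 243.6 191.8 [ 0.61719221 -0.10890081]
t 47.15 p [ 0.4451 -0.0784  0.2318] yaw -83.9 tilt [-5.  1.] q [-1.03 -0.21  1.    1.91  0.18  1.35 -1.54] w 0.0521 gf 0.0 wf [ 0.3  0.1 -0.5]
(0.634, -0.1215, 0.15) -> x 183.6 y 63.1 z 80.9
turn [-0.09  0.25 -0.17]
```

```bash
python3 -m jog '[{"wx":0,"wy":0.2,"wz":0,"x":36,"y":12,"z":10,"gripper":0.6},{"wx":0,"wy":0,"wz":0,"x":37,"y":13,"z":15,"gripper":0.6},{"wx":0,"wy":0,"wz":0,"x":37,"y":13,"z":18,"gripper":0.6},{"wx":0,"wy":0,"wz":0,"x":37,"y":13,"z":18,"gripper":0.6},{"wx":0,"wy":0,"wz":0,"x":37,"y":12,"z":20,"gripper":0.6}]' 45 | head -2
python3 -m jog '[{"wx":0,"wy":0,"wz":0,"x":0,"y":0,"z":20,"gripper":0.6},{"wx":0,"wy":0,"wz":0,"x":0,"y":0,"z":20,"gripper":0.6},{"wx":0,"wy":0,"wz":0,"x":0,"y":0,"z":0,"gripper":0.6},{"wx":0,"wy":0,"wz":0,"x":0,"y":0,"z":0,"gripper":0.6},{"wx":0,"wy":0,"wz":0,"x":0,"y":0,"z":0,"gripper":0.6}]' 45 | head -2
python3 -c "
from h import *
plan((.6344,-.1213,.07),(.6344,-.1213,.0205));rot(-83.7)"
```

```text
time: 47.78
position: [0.6184, -0.1161, 0.1536]
time: 48.4
position: [0.6171, -0.1145, 0.1164]
t 48.4 p [ 0.6171 -0.1145  0.1164] yaw -83.9 tilt [-8.  7.] q [-0.61  0.62  1.01  1.61 -0.55  1.23 -0.95] w 0.0523 gf 0.0 wf [ 1.   0.2 -0.2]
(0.6344, -0.1213, 0.07) -> x 16.8 y 8.9 z 46.2
(0.6344, -0.1213, 0.0205) -> x 0.4 y 0.4 z 49.5
turn [-0.43  0.42 -0.2 ]
```

```bash
python3 -m jog '[{"wx":-0.4,"wy":0.4,"wz":-0.2,"x":8,"y":4,"z":15,"gripper":0.6},{"wx":0,"wy":0,"wz":0,"x":8.5,"y":4.5,"z":15,"gripper":0.6},{"wx":0,"wy":0,"wz":0,"x":0,"y":0,"z":15,"gripper":0.6},{"wx":0,"wy":0,"wz":0,"x":0,"y":0,"z":0,"gripper":0.6},{"wx":0,"wy":0,"wz":0,"x":0,"y":0,"z":0,"gripper":0.6}]' 45 | head -2
python3 -c "
from h import *
plan((.6344,-.1213,.0205));rot(-83.7)
for n in('side',):
    cap(n,n+'12')
from fit import *
B,G,R=chan('side12')
m=(np.minimum(B,R)>130)&(abs(B-R)<60)&roi('side',[.634,-.122,.01],48);print('lid',fit(hull(m),'side',lid,[.634,-.122]))"
```

```text
time: 49.02
position: [0.6338, -0.1215, 0.0702]
t 49.02 p [ 0.6338 -0.1215  0.0702] yaw -83.7 tilt [-2. -0.] q [-0.55  0.69  0.96  1.61 -0.6   1.17 -0.92] w 0.0521 gf 0.0 wf [-0.4  0.9  0.5]
(0.6344, -0.1213, 0.0205) -> x 0.8 y -0.2 z 49.7
turn [-0.    0.13 -0.03]
lid (array([ 0.6343, -0.1196]), np.float64(52.3))
```

```bash
python3 -m jog '[{"wx":0,"wy":0.1,"wz":0,"x":0.6,"y":0,"z":20,"gripper":0.6},{"wx":0,"wy":0,"wz":0,"x":0,"y":0,"z":20,"gripper":0.6},{"wx":0,"wy":0,"wz":0,"x":0,"y":0,"z":9,"gripper":0.6},{"wx":0,"wy":0,"wz":0,"x":0,"y":0,"z":0,"gripper":0.6},{"wx":0,"wy":0,"wz":0,"x":0,"y":0,"z":0,"gripper":0.6}]' 40 | head -4
python3 -m jog '[{"wx":0,"wy":0,"wz":0,"x":0,"y":0,"z":0,"gripper":0},{"wx":0,"wy":0,"wz":0,"x":0,"y":0,"z":0,"gripper":0},{"wx":0,"wy":0,"wz":0,"x":0,"y":0,"z":0,"gripper":0},{"wx":0,"wy":0,"wz":0,"x":0,"y":0,"z":0,"gripper":0},{"wx":0,"wy":0,"wz":0,"x":0,"y":0,"z":0,"gripper":0}]' 40
python3 -c "
from h import *
plan((.6344,-.1213,.0205));rot(-83.7)"
python3 -m jog '[{"wx":0,"wy":0,"wz":0,"x":0,"y":0,"z":-20,"gripper":0},{"wx":0,"wy":0,"wz":0,"x":0,"y":0,"z":-35,"gripper":0},{"wx":0,"wy":0,"wz":0,"x":0,"y":0,"z":-40,"gripper":0},{"wx":0,"wy":0,"wz":0,"x":0,"y":0,"z":-20,"gripper":0},{"wx":0,"wy":0,"wz":0,"x":0,"y":0,"z":0,"gripper":0}]' 50
python3 -c "
from h import *
plan((.4565,-.356,.135),(.4565,-.356,.0795));rot(-83.7)"
```

```text
time: 49.7
position: [0.6347, -0.1215, 0.0216]
ee_rot: [3.137, 0.172, 0.0]
wrist_force: [-0.0, 0.1, -0.5]
time: 50.32
position: [0.6345, -0.1214, 0.0213]
ee_rot: [-3.137, -0.172, 0.0]
wrist_force: [-0.2, -0.9, 1.5]
gripper_width: 0.0275
grasp_force: 40.0
t 50.33 p [ 0.6345 -0.1214  0.0213] yaw -83.7 tilt [-0.  0.] q [-0.52  0.74  0.91  1.64 -0.65  1.09 -0.89] w 0.0275 gf 40.0 wf [-0.2 -0.9  1.5]
(0.6344, -0.1213, 0.0205) -> x -0.1 y -0.1 z 0.8
turn [-0.    0.01 -0.02]
time: 50.95
position: [0.635, -0.1213, 0.1373]
ee_rot: [-3.137, -0.172, -0.003]
wrist_force: [-0.2, 0.2, -2.3]
gripper_width: 0.0269
grasp_force: 50.0
t 50.95 p [ 0.635  -0.1213  0.1373] yaw -83.7 tilt [2. 0.] q [-0.58  0.63  1.01  1.55 -0.55  1.27 -0.95] w 0.0269 gf 50.0 wf [-0.2  0.2 -2.3]
(0.4565, -0.356, 0.135) -> x -203.1 y 213.7 z 1.9
(0.4565, -0.356, 0.0795) -> x -0.1 y 0.0 z 55.5
turn [-0.01 -0.1  -0.01]
```

```bash
python3 -m jog '[{"wx":0,"wy":0,"wz":0,"x":-15,"y":16,"z":0,"gripper":0},{"wx":0,"wy":0,"wz":0,"x":-28,"y":30,"z":0,"gripper":0},{"wx":0,"wy":0,"wz":0,"x":-30,"y":31,"z":0,"gripper":0},{"wx":0,"wy":0,"wz":0,"x":-30,"y":31,"z":0,"gripper":0},{"wx":0,"wy":0,"wz":0,"x":-30,"y":31,"z":0,"gripper":0}]' 50 | tail -2
python3 -m jog '[{"wx":0,"wy":0,"wz":0,"x":-30,"y":31,"z":0,"gripper":0},{"wx":0,"wy":0,"wz":0,"x":-25,"y":28,"z":0,"gripper":0},{"wx":0,"wy":0,"wz":0,"x":-15,"y":16,"z":0,"gripper":0},{"wx":0,"wy":0,"wz":0,"x":0,"y":0,"z":0,"gripper":0},{"wx":0,"wy":0,"wz":0,"x":0,"y":0,"z":0,"gripper":0}]' 50 | tail -2
python3 -c "
from h import *
plan((.4565,-.356,.09));rot(-83.7)"
```

```text
gripper_width: 0.0274
grasp_force: 50.0
gripper_width: 0.027
grasp_force: 50.0
t 52.2 p [ 0.4559 -0.3554  0.1353] yaw -83.7 tilt [-1.  1.] q [-0.26  0.49  1.09  1.74 -0.46  1.2  -0.51] w 0.027 gf 50.0 wf [ 0.2  0.4 -1. ]
(0.4565, -0.356, 0.09) -> x 0.6 y 0.8 z 45.3
turn [-0.08  0.08  0.  ]
```

Run:
```python
from fit import *
cap('side','side13');B,G,R=chan('side13')
m=(B>R+8)&(B>G+8)&roi('side',[.459,-.354,.04],48);print('tub px',m.sum(),fit(hull(m),'side',tub,[.459,-.354]))
z=.114;l=lambda x,y:[(x,y,z+.008,.084),(x,y,z+.016,.084)]
for th in(90,110,130):
    m=(np.minimum(B,R)>th)&(abs(B-R)<60)&roi('side',[.456,-.356,z],48);print('lid',m.sum(),fit(hull(m),'side',l,[.456,-.356]))
```

```text
tub px 2016 (array([ 0.4564, -0.3526]), np.float64(238.8))
lid 1770 (array([ 0.4556, -0.3495]), np.float64(22.9))
lid 1501 (array([ 0.4557, -0.3495]), np.float64(34.4))
lid 945 (array([ 0.46  , -0.3451]), np.float64(315.6))
```

Run:
```python
from fit import *
cap('top','top13')
o={}
for n in('top','side'):
    B,G,R=chan(n+'13');m=(np.minimum(B,R)>90)&(abs(B-R)<60)&roi(n,[.456,-.356,.114],46)
    c=max(cv2.findContours(m.astype(np.uint8),0,1)[0],key=cv2.contourArea);o[n]=hull(m);print(n,m.sum(),o[n].sum(),cv2.boundingRect(c))
for z in(.106,.110,.114,.118):
    l=lambda x,y:[(x,y,z+.008,.084),(x,y,z+.016,.084)]
    print(z,*[fit(o[n],n,l,[.456,-.356]) for n in o])
```

```text
top 3182 2531 (367, 197, 67, 66)
side 1702 1560 (306, 121, 62, 31)
0.106 (array([ 0.4157, -0.3963]), np.float64(1421.3)) (array([ 0.4594, -0.3641]), np.float64(11.6))
0.11 (array([ 0.4146, -0.3944]), np.float64(1439.1)) (array([ 0.4576, -0.3572]), np.float64(16.7))
0.114 (array([ 0.4142, -0.393 ]), np.float64(1455.9)) (array([ 0.4556, -0.3495]), np.float64(22.9))
0.118 (array([ 0.417 , -0.3911]), np.float64(1473.8)) (array([ 0.4539, -0.3417]), np.float64(30.2))
```

```bash
python3 -m jog '[{"wx":0,"wy":0,"wz":0,"x":0,"y":0.6,"z":14,"gripper":0},{"wx":0,"wy":0,"wz":0,"x":0,"y":0,"z":14,"gripper":0},{"wx":0,"wy":0,"wz":0,"x":0,"y":0,"z":10,"gripper":0},{"wx":0,"wy":0,"wz":0,"x":0,"y":0,"z":0,"gripper":0},{"wx":0,"wy":0,"wz":0,"x":0,"y":0,"z":0,"gripper":0}]' 45
python3 -c "
from h import *
plan((.4558,-.356,.09));rot(-83.7)
from fit import *
cap('side','side14');B,G,R=chan('side14')
m=(np.minimum(B,R)>90)&(abs(B-R)<60)&roi('side',[.456,-.356,.076],46)
for z in(.070,.073,.076): print(z,fit(hull(m),'side',lambda x,y:[(x,y,z+.008,.084),(x,y,z+.016,.084)],[.456,-.356]))"
python3 -m jog '[{"wx":0,"wy":0,"wz":0,"x":0,"y":0,"z":3,"gripper":0},{"wx":0,"wy":0,"wz":0,"x":0,"y":0,"z":3,"gripper":0},{"wx":0,"wy":0,"wz":0,"x":0,"y":0,"z":1,"gripper":0},{"wx":0,"wy":0,"wz":0,"x":0,"y":0,"z":0,"gripper":0},{"wx":0,"wy":0,"wz":0,"x":0,"y":0,"z":0,"gripper":0}]' 45
```

```text
time: 52.92
position: [0.4561, -0.3571, 0.0984]
ee_rot: [3.137, 0.172, -0.0]
wrist_force: [-0.1, -0.8, -1.7]
gripper_width: 0.0273
grasp_force: 45.0
t 52.92 p [ 0.4561 -0.3571  0.0984] yaw -83.7 tilt [-0. -0.] q [-0.23  0.53  1.05  1.77 -0.5   1.14 -0.48] w 0.0273 gf 45.0 wf [-0.1 -0.8 -1.7]
(0.4558, -0.356, 0.09) -> x -0.2 y -1.1 z 8.4
turn [ 0.01  0.01 -0.03]
0.07 (array([ 0.4594, -0.3632]), np.float64(16.7))
0.073 (array([ 0.458 , -0.3579]), np.float64(20.0))
0.076 (array([ 0.4565, -0.3529]), np.float64(24.6))
time: 53.6
position: [0.4561, -0.3568, 0.0912]
ee_rot: [-3.137, -0.172, 0.001]
wrist_force: [-0.3, -0.6, -1.7]
gripper_width: 0.0269
grasp_force: 45.0
```

```bash
python3 -m jog '[{"wx":0,"wy":0,"wz":0,"x":0.3,"y":0,"z":1.5,"gripper":0},{"wx":0,"wy":0,"wz":0,"x":0,"y":0,"z":1.5,"gripper":0},{"wx":0,"wy":0,"wz":0,"x":0,"y":0,"z":1,"gripper":0},{"wx":0,"wy":0,"wz":0,"x":0,"y":0,"z":0,"gripper":0},{"wx":0,"wy":0,"wz":0,"x":0,"y":0,"z":0,"gripper":0}]' 45
python3 -m jog '[{"wx":0,"wy":0,"wz":0,"x":0,"y":0,"z":1,"gripper":0},{"wx":0,"wy":0,"wz":0,"x":0,"y":0,"z":1,"gripper":0},{"wx":0,"wy":0,"wz":0,"x":0,"y":0,"z":0,"gripper":0},{"wx":0,"wy":0,"wz":0,"x":0,"y":0,"z":0,"gripper":0},{"wx":0,"wy":0,"wz":0,"x":0,"y":0,"z":0,"gripper":0}]' 45
```

```text
time: 54.22
position: [0.4564, -0.3567, 0.0872]
ee_rot: [-3.137, -0.172, 0.001]
wrist_force: [-0.0, -0.2, -2.3]
gripper_width: 0.0271
grasp_force: 45.0
time: 54.85
position: [0.4564, -0.3567, 0.0852]
ee_rot: [-3.137, -0.172, 0.001]
wrist_force: [-0.3, -0.2, -2.0]
gripper_width: 0.0271
grasp_force: 45.0
```

```bash
python3 -m jog '[{"wx":0,"wy":0,"wz":0,"x":0,"y":0,"z":1,"gripper":0},{"wx":0,"wy":0,"wz":0,"x":0,"y":0,"z":1,"gripper":0},{"wx":0,"wy":0,"wz":0,"x":0,"y":0,"z":0,"gripper":0},{"wx":0,"wy":0,"wz":0,"x":0,"y":0,"z":0,"gripper":0},{"wx":0,"wy":0,"wz":0,"x":0,"y":0,"z":0,"gripper":0}]' 45
```

```text
time: 55.48
position: [0.4564, -0.3567, 0.0832]
ee_rot: [-3.137, -0.172, 0.001]
wrist_force: [0.1, 0.3, -1.5]
gripper_width: 0.0267
grasp_force: 45.0
```

```bash
python3 -m jog '[{"wx":0,"wy":0,"wz":0,"x":0,"y":0,"z":1,"gripper":0},{"wx":0,"wy":0,"wz":0,"x":0,"y":0,"z":1,"gripper":0},{"wx":0,"wy":0,"wz":0,"x":0,"y":0,"z":0,"gripper":0},{"wx":0,"wy":0,"wz":0,"x":0,"y":0,"z":0,"gripper":0},{"wx":0,"wy":0,"wz":0,"x":0,"y":0,"z":0,"gripper":0}]' 45
python3 -m jog '[{"wx":0,"wy":0,"wz":0,"x":0,"y":0,"z":1,"gripper":0},{"wx":0,"wy":0,"wz":0,"x":0,"y":0,"z":0.5,"gripper":0},{"wx":0,"wy":0,"wz":0,"x":0,"y":0,"z":0,"gripper":0},{"wx":0,"wy":0,"wz":0,"x":0,"y":0,"z":0,"gripper":0},{"wx":0,"wy":0,"wz":0,"x":0,"y":0,"z":0,"gripper":0}]' 45
```

```text
time: 56.1
position: [0.4564, -0.3568, 0.0812]
ee_rot: [-3.137, -0.172, 0.001]
wrist_force: [-0.3, 0.6, -2.3]
gripper_width: 0.0269
grasp_force: 45.0
time: 56.72
position: [0.4564, -0.3567, 0.0796]
ee_rot: [-3.137, -0.172, 0.001]
wrist_force: [-0.1, -0.5, -2.6]
gripper_width: 0.027
grasp_force: 45.0
```

```bash
python3 -m jog '[{"wx":0,"wy":0,"wz":0,"x":0,"y":0,"z":0.5,"gripper":0},{"wx":0,"wy":0,"wz":0,"x":0,"y":0,"z":0.5,"gripper":0},{"wx":0,"wy":0,"wz":0,"x":0,"y":0,"z":0,"gripper":0},{"wx":0,"wy":0,"wz":0,"x":0,"y":0,"z":0,"gripper":0},{"wx":0,"wy":0,"wz":0,"x":0,"y":0,"z":0,"gripper":0}]' 45 | sed -n '2,4p'
python3 -m jog '[{"wx":0,"wy":0,"wz":0,"x":0,"y":0,"z":0,"gripper":0.4},{"wx":0,"wy":0,"wz":0,"x":0,"y":0,"z":0,"gripper":0.6},{"wx":0,"wy":0,"wz":0,"x":0,"y":0,"z":0,"gripper":0.6},{"wx":0,"wy":0,"wz":0,"x":0,"y":0,"z":0,"gripper":0.6},{"wx":0,"wy":0,"wz":0,"x":0,"y":0,"z":0,"gripper":0.6}]' 45
python3 -m jog '[{"wx":0,"wy":0,"wz":0,"x":0,"y":0,"z":-15,"gripper":0.6},{"wx":0,"wy":0,"wz":0,"x":0,"y":0,"z":-35,"gripper":0.6},{"wx":0,"wy":0,"wz":0,"x":0,"y":0,"z":-50,"gripper":0.6},{"wx":0,"wy":0,"wz":0,"x":0,"y":0,"z":-50,"gripper":0.6},{"wx":0,"wy":0,"wz":0,"x":0,"y":0,"z":-10,"gripper":0.6}]' 45 | head -2
python3 -m jog '[{"wx":0,"wy":0,"wz":0,"x":3,"y":-55,"z":0,"gripper":0.6},{"wx":0,"wy":0,"wz":0,"x":3,"y":-55,"z":0,"gripper":0.6},{"wx":0,"wy":0,"wz":0,"x":3,"y":-55,"z":0,"gripper":0.6},{"wx":0,"wy":0,"wz":0,"x":3,"y":-55,"z":0,"gripper":0.6},{"wx":0,"wy":0,"wz":0,"x":3,"y":-55,"z":0,"gripper":0.6}]' 45 | head -2
python3 -m jog '[{"wx":0,"wy":0,"wz":0,"x":3,"y":-50,"z":0,"gripper":0.6},{"wx":0,"wy":0,"wz":0,"x":3,"y":-50,"z":0,"gripper":0.6},{"wx":0,"wy":0,"wz":0,"x":3,"y":-50,"z":0,"gripper":0.6},{"wx":0,"wy":0,"wz":0,"x":3,"y":-50,"z":0,"gripper":0.6},{"wx":0,"wy":0,"wz":0,"x":0,"y":0,"z":0,"gripper":0.6}]' 45 | head -2
python3 - <<'E'
from fit import *
for n in('top','side'):
    cap(n,n+'15');B,G,R=chan(n+'15');m=(np.minimum(B,R)>90)&(abs(B-R)<60)&roi(n,[.456,-.356,.066],46)
    for z in(.055,.058,.064): print(n,z,m.sum(),fit(hull(m),n,lambda x,y:[(x,y,z+.008,.084),(x,y,z+.016,.084)],[.456,-.356]))
    b=(B>R+8)&(B>G+8)&roi(n,[.459,-.354,.04],48);print('tub vis',b.sum())
    h=hull(b|m);print('union',fit(h,n,lambda x,y:[(x,y,0,.082),(x,y,.066,.084),(x,y,.074,.084)],[.456,-.356]))
# knob verticality: knob top predicted vs dark centroid
B,G,R=chan('side15');m=(np.maximum(np.maximum(B,G),R)<75)&roi('side',[.4565,-.357,.09],14);ys,xs=np.where(m)
print('knob side',len(xs),xs.mean(),ys.mean(),'expect',w2px('side',[.4565,-.3567,.089]))
# scraper
for n in('top15','side15'):
    B,G,R=chan(n);o=(R>G+60)&(R>2.2*B)&(G<160)&(R>200);print(n,'orange',o.sum())
E
```

```text
position: [0.4564, -0.3568, 0.0793]
ee_rot: [-3.136, -0.172, 0.0]
wrist_force: [-2.9, 3.9, 6.5]
time: 57.98
position: [0.4564, -0.3568, 0.0786]
ee_rot: [-3.137, -0.172, 0.001]
wrist_force: [-1.1, 0.5, 0.1]
gripper_width: 0.0514
grasp_force: 0.0
time: 58.6
position: [0.4571, -0.3581, 0.2426]
time: 59.22
position: [0.4426, -0.1015, 0.2422]
time: 59.85
position: [0.4323, 0.0992, 0.2408]
top 0.055 3313 (array([ 0.4565, -0.3551]), np.float64(8.0))
top 0.058 3313 (array([ 0.4565, -0.3543]), np.float64(6.2))
top 0.064 3313 (array([ 0.4563, -0.3529]), np.float64(4.4))
tub vis 95
union (array([ 0.4563, -0.3566]), np.float64(23.6))
side 0.055 1775 (array([ 0.4575, -0.3566]), np.float64(4.5))
side 0.058 1775 (array([ 0.4562, -0.3517]), np.float64(7.3))
side 0.064 1775 (array([ 0.4539, -0.3417]), np.float64(14.6))
tub vis 1103
union (array([ 0.4549, -0.3465]), np.float64(107.1))
knob side 52 334.84615384615387 146.6346153846154 expect [335.18270476 145.81424013]
top15 orange 196
side15 orange 43887
```

Run:
```python
from fit import *
for f,n in(('t10','top'),('top11','top'),('top15','top'),('s10','side'),('side13','side'),('side14','side'),('side15','side')):
    B,G,R=chan(f);r=roi(n,[.4517,-.0676,.02],32);o=(R>2.2*G)&(R>3*B)&(R>90)&r;ys,xs=np.where(o)
    k=(np.maximum(np.maximum(B,G),R)<45)&r
    print(f,o.sum(),xs.mean().round(1) if len(xs) else 0,ys.mean().round(1) if len(xs) else 0,'px box',(xs.min(),xs.max(),ys.min(),ys.max()) if len(xs) else '')
# predicted scraper silhouette corners at placed pose
a=np.radians(-6.9);Rm=np.array([[np.cos(a),-np.sin(a)],[np.sin(a),np.cos(a)]])
for n in('top','side'):
    P=[w2px(n,[*(np.array([.4515,-.0673])+Rm@[sx*.046,sy*.015]),z]) for sx in(1,-1) for sy in(1,-1) for z in(0,.028)];P=np.array(P);print(n,'pred box',P.min(0).round(1),P.max(0).round(1))
```

```text
t10 40 273.7 219.6 px box (np.int64(266), np.int64(279), np.int64(205), np.int64(238))
top11 0 0 0 px box 
top15 24 264.2 221.8 px box (np.int64(260), np.int64(267), np.int64(213), np.int64(242))
s10 0 0 0 px box 
side13 0 0 0 px box 
side14 0 0 0 px box 
side15 0 0 0 px box 
top pred box [266.6 203.5] [281.1 238.1]
side pred box [278.2 211.9] [318.7 240.1]
```

```bash
python3 -m jog '[{"wx":0,"wy":0,"wz":0,"x":15,"y":-50,"z":-10,"gripper":0.6},{"wx":0,"wy":0,"wz":0,"x":15,"y":-50,"z":-10,"gripper":0.6},{"wx":0,"wy":0,"wz":0,"x":15,"y":-50,"z":-10,"gripper":0.6},{"wx":0,"wy":0,"wz":0,"x":15,"y":-50,"z":-10,"gripper":0.6},{"wx":0,"wy":0,"wz":0,"x":0,"y":0,"z":0,"gripper":0.6}]' 45 | head -2
python3 - <<'E'
from fit import *
cap('top','top16');cap('side','side16')
for f,n in(('top0','top'),('t10','top'),('top16','top'),('side1','side'),('s10','side'),('side16','side')):
    im=cv2.imread(f'pics/raw_{f}.png');h=cv2.cvtColor(im,cv2.COLOR_BGR2HSV).astype(int);r=roi(n,[.4517,-.0676,.02],38)
    o=((h[...,0]>=6)&(h[...,0]<=13)&(h[...,1]>225)&(h[...,2]>90)&r).astype(np.uint8)
    nn,lab,stt,cen=cv2.connectedComponentsWithStats(o)
    print(f,[(stt[i].tolist(),cen[i].round(1).tolist()) for i in range(1,nn) if stt[i,4]>15])
E
```

```text
time: 60.58
position: [0.4715, 0.3041, 0.2808]
top0 [([265, 233, 13, 8, 29], [271.1, 237.7])]
t10 [([271, 205, 8, 4, 22], [274.5, 206.5]), ([266, 231, 13, 6, 29], [272.4, 232.8])]
top16 [([260, 212, 8, 4, 21], [263.1, 213.9]), ([259, 241, 7, 4, 19], [261.8, 242.3])]
side1 []
s10 []
side16 []
```

The scraper has been knocked about 3 cm off its spot. Measuring it again to put it back.

Run:
```python
from fit import *
from scipy.optimize import minimize
def boxpts(n,x,y,a,dx,dy,z0,z1):
    R=np.array([[np.cos(a),-np.sin(a)],[np.sin(a),np.cos(a)]])
    return np.array([w2px(n,[*(np.array([x,y])+R@[sx*dx,sy*dy]),z]) for sx in(1,-1) for sy in(1,-1) for z in(z0,z1)],np.float32)
ims={n:cv2.imread(f'pics/raw_{n}16.png').astype(int) for n in('top','side')}
for n in ims:
    u,v=w2px(n,[.43,-.04,.03]);print(n,u.round(),v.round())
im=ims['top'];B,G,R=im[...,0],im[...,1],im[...,2]
def lab(u,v): return '%d,%d,%d'%(R[v,u],G[v,u],B[v,u])
for v in range(206,250,4): print(v,[lab(u,v) for u in range(252,294,4)])
n='side';im=ims['side'];B,G,R=im[...,0],im[...,1],im[...,2]
print()
for v in range(200,256,5): print(v,[lab(u,v) for u in range(265,330,6)])
```

```text
top 264.0 229.0
side 303.0 229.0
206 ['58,31,14', '57,36,15', '50,30,10', '6,6,6', '11,8,10', '6,9,7', '11,13,13', '16,16,14', '24,23,17', '34,27,23', '169,98,42']
210 ['64,35,13', '65,37,16', '60,32,12', '35,19,12', '18,9,6', '11,8,9', '10,15,13', '12,13,14', '22,24,24', '74,48,28', '181,103,43']
214 ['62,37,14', '65,36,16', '95,44,10', '99,44,9', '92,42,14', '9,5,14', '14,8,10', '0,2,0', '26,24,21', '92,56,32', '190,113,49']
218 ['64,36,18', '67,37,18', '82,52,23', '74,49,24', '83,43,14', '14,11,11', '10,11,12', '8,7,6', '17,14,16', '117,70,38', '183,108,42']
222 ['66,38,17', '61,34,13', '79,57,31', '76,58,34', '64,32,11', '12,12,11', '3,4,2', '11,8,4', '13,9,10', '137,80,36', '189,113,49']
226 ['60,35,16', '66,37,15', '76,56,31', '78,59,36', '63,28,9', '12,9,8', '12,9,8', '9,12,6', '9,7,4', '59,35,17', '168,94,38']
230 ['64,37,12', '65,34,11', '78,56,30', '78,58,33', '46,19,3', '11,8,11', '5,8,5', '4,11,9', '10,12,5', '61,38,15', '111,65,29']
234 ['124,70,33', '77,42,19', '74,53,28', '75,53,27', '37,22,13', '12,13,12', '5,7,9', '6,6,8', '11,10,8', '63,37,16', '68,38,20']
238 ['186
[... 1580 characters left out ...]
5,86,43', '152,81,38', '153,82,36', '130,95,61', '146,79,36', '148,81,37', '72,49,39']
240 ['116,76,49', '118,76,50', '126,82,52', '123,81,53', '139,79,40', '150,82,37', '153,82,40', '155,86,41', '154,83,37', '143,77,37', '118,79,50']
245 ['119,81,49', '119,79,50', '119,79,52', '124,80,52', '121,80,51', '118,77,48', '126,76,41', '153,82,38', '149,81,40', '140,79,39', '114,76,49']
250 ['113,73,46', '123,82,53', '123,82,53', '122,82,53', '126,85,56', '119,77,49', '223,142,87', '255,191,116', '246,172,101', '242,171,105', '244,172,105']
255 ['118,79,49', '122,80,51', '125,82,53', '115,76,50', '213,139,83', '250,183,113', '247,181,111', '246,178,111', '248,183,112', '240,168,103', '243,173,106']
```

```bash
cat > scr.py <<'E'
from fit import *
from scipy.optimize import minimize
import sys
def box(n,x,y,a,dx,dy,z0,z1):
    R=np.array([[np.cos(a),-np.sin(a)],[np.sin(a),np.cos(a)]])
    P=np.array([w2px(n,[*(np.array([x,y])+R@[sx*dx,sy*dy]),z]) for sx in(1,-1) for sy in(1,-1) for z in(z0,z1)],np.float32)
    m=np.zeros((384,512),np.uint8);cv2.fillConvexPoly(m,np.round(cv2.convexHull(P)*256).astype(np.int32),255,cv2.LINE_AA,8);return cv2.GaussianBlur(m/255.,(0,0),.8)
k=sys.argv[1];c=[float(v) for v in sys.argv[2:4]];tot=[]
for n in('top','side'):
    B,G,R=[q.astype(float) for q in chan(n+k)];r=roi(n,[*c,.02],30)
    o=(R/(G+1)>1.74)&(R>85)&(R/(B+1)>3)&r
    tot.append((n,cv2.GaussianBlur(hull(cv2.morphologyEx(o.astype(np.uint8),cv2.MORPH_CLOSE,np.ones((17,9) if n=='top' else (5,5)))).astype(float),(0,0),.8)));print(n,o.sum(),tot[-1][1].sum())
def f(p,t): return sum(((box(n,*p,.046,.015,0,.028)-o)**2).sum() for n,o in t)
for t in(tot,tot[:1],tot[1:]):
    best=min((minimize(f,[*c,a],args=(t,),method='Nelder-Mead',options=dict(initial_simplex=[[*c,a],[c[0]+.01,c[1],a],[c[0],c[1]+.01,a],[*c,a+.12]])) for a in(-.1,.15)),key=lambda s:s.fun)
    print([n for n,_ in t],best.x[:2].round(4),np.degrees(best.x[2]).round(1),round(best.fun,1))
E
python3 scr.py 16 .43 -.04; python3 -c "
from h import *
for q in((263.1,213.9),(261.8,242.3)): print(px2w('top',*q,.028)[:2].round(4))"
```

```text
top 210 938.0000000000005
side 475 686.0000000000002
[ 0.4705 -0.0381]
[ 0.3929 -0.0337]Traceback (most recent call last):
  File "scr.py", line 15, in <module>
    best=min((minimize(f,[*c,a],args=(t,),method='Nelder-Mead',options=dict(initial_simplex=[[*c,a],[c[0]+.01,c[1],a],[c[0],c[1]+.01,a],[*c,a+.12]])) for a in(-.1,.15)),key=lambda s:s.fun)
  File "scr.py", line 15, in <genexpr>
    best=min((minimize(f,[*c,a],args=(t,),method='Nelder-Mead',options=dict(initial_simplex=[[*c,a],[c[0]+.01,c[1],a],[c[0],c[1]+.01,a],[*c,a+.12]])) for a in(-.1,.15)),key=lambda s:s.fun)
              ~~~~~~~~^^^^^^^^^^^^^^^^^^^^^^^^^^^^^^^^^^^^^^^^^^^^^^^^^^^^^^^^^^^^^^^^^^^^^^^^^^^^^^^^^^^^^^^^^^^^^^^^^^^^^^^^^^^^^^^^^^^^^^^^^^^^^^^
    res = _minimize_neldermead(fun, x0, args, callback, bounds=bounds,
                               **options)
    fxr = func(xr)
    fx = function(np.copy(x), *(wrapper_args + args))
  File "scr.py", line 13, in f
    def f(p,t): return sum(((box(n,*p,.046,.015,0,.028)-o)**2).sum() for n,o in t)
                       ~~~^^^^^^^^^^^^^^^^^^^^^^^^^^^^^^^^^^^^^^^^^^^^^^^^^^^^^^^^
  File "scr.py", line 13, in <genexpr>
    def f(p,t): return sum(((box(n,*p,.046,.015,0,.028)-o)**2).sum() for n,o in t)
                             ~~~^^^^^^^^^^^^^^^^^^^^^^^
  File "scr.py", line 6, in box
    P=np.array([w2px(n,[*(np.array([x,y])+R@[sx*dx,sy*dy]),z]) for sx in(1,-1) for sy in(1,-1) for z in(z0,z1)],np.float32)
                ~~~~^^^^^^^^^^^^^^^^^^^^^^^^^^^^^^^^^^^^^^^^^^
  File "h.py", line 15, in w2px
    K,R,t=KRT(n); q=K@(R@np.array(p)+t); return q[:2]/q[2]
          ~~~^^^
  File "h.py", line 9, in KRT
    c=imaging.calibration(n); f=192/np.tan(np.radians(c['vertical_fov']/2))
ValueError: time passes only in moves, steps and waits
```

```bash
sed -i 's/^def KRT/import functools\n@functools.lru_cache\ndef KRT/' h.py
sed -i "s/o=(R\/(G+1)>1.74)&(R>85)&(R\/(B+1)>3)&r/o=((R>1.95*G)\&(R>75)\&(R>4*B)\&r) if n=='top' else ((R\/(G+1)>1.74)\&(R>85)\&(R\/(B+1)>3)\&r)/" scr.py
python3 scr.py 16 .43 -.038
```

```text
top 108 84.00000000000003
side 475 686.0000000000002
['top', 'side'] [ 0.4338 -0.035 ] -6.9 322.5
['top'] [ 0.4506 -0.0372] -5.3 288.9
['side'] [ 0.4334 -0.0354] -8.5 26.6
```

```bash
python3 -m jog '[{"wx":0,"wy":0,"wz":0,"x":-12,"y":50,"z":10,"gripper":0.6},{"wx":0,"wy":0,"wz":0,"x":-12,"y":50,"z":10,"gripper":0.6},{"wx":0,"wy":0,"wz":0,"x":-12,"y":50,"z":10,"gripper":0.6},{"wx":0,"wy":0,"wz":0,"x":-12,"y":50,"z":10,"gripper":0.6},{"wx":0,"wy":0,"wz":0,"x":-12,"y":50,"z":10,"gripper":0.6}]' 45 | head -2
python3 -m jog '[{"wx":0,"wy":0,"wz":0,"x":-12,"y":50,"z":10,"gripper":0.6},{"wx":0,"wy":0,"wz":0,"x":0,"y":30,"z":10,"gripper":0.6},{"wx":0,"wy":0,"wz":6.5,"x":0,"y":0,"z":10,"gripper":0.6},{"wx":0,"wy":0,"wz":6.6,"x":0,"y":0,"z":0,"gripper":0.6},{"wx":0,"wy":0,"wz":0,"x":0,"y":0,"z":0,"gripper":0.6}]' 45 | head -2
python3 -c "
from h import *
plan((.4335,-.0355,.1),(.4335,-.0355,.039));rot(-97)"
```

```text
time: 61.3
position: [0.4377, 0.0428, 0.2307]
time: 61.92
position: [0.4344, -0.0361, 0.201]
t 61.92 p [ 0.4344 -0.0361  0.201 ] yaw -97.1 tilt [-1.  0.] q [-0.99 -0.2   0.89  2.    0.16  1.28 -1.85] w 0.0518 gf 0.0 wf [ 0.3 -0.5  0.3]
(0.4335, -0.0355, 0.1) -> x -0.9 y -0.4 z 101.0
(0.4335, -0.0355, 0.039) -> x 0.1 y 0.0 z 61.0
turn [-0.02  0.07 -0.07]
```

```bash
python3 -m jog '[{"wx":0,"wy":0,"wz":0,"x":-0.9,"y":-0.4,"z":40,"gripper":0.6},{"wx":0,"wy":0,"wz":0,"x":0,"y":0,"z":50,"gripper":0.6},{"wx":0,"wy":0,"wz":0,"x":0,"y":0,"z":30,"gripper":0.6},{"wx":0,"wy":0,"wz":0,"x":0,"y":0,"z":0,"gripper":0.6},{"wx":0,"wy":0,"wz":0,"x":0,"y":0,"z":0,"gripper":0.6}]' 40
python3 -m jog '[{"wx":0,"wy":0,"wz":0,"x":0,"y":0,"z":20,"gripper":0.6},{"wx":0,"wy":0,"wz":0,"x":0,"y":0,"z":21,"gripper":0.6},{"wx":0,"wy":0,"wz":0,"x":0,"y":0,"z":0,"gripper":0.6},{"wx":0,"wy":0,"wz":0,"x":0,"y":0,"z":0,"gripper":0},{"wx":0,"wy":0,"wz":0,"x":0,"y":0,"z":0,"gripper":0}]' 40
python3 -m jog '[{"wx":0,"wy":0,"wz":0,"x":0,"y":0,"z":0,"gripper":0},{"wx":0,"wy":0,"wz":0,"x":0,"y":0,"z":0,"gripper":0},{"wx":0,"wy":0,"wz":0,"x":0,"y":0,"z":0,"gripper":0},{"wx":0,"wy":0,"wz":0,"x":0,"y":0,"z":-3,"gripper":0},{"wx":0,"wy":0,"wz":0,"x":0,"y":0,"z":-5,"gripper":0}]' 45
python3 -c "
from h import *
plan((.4517,-.0676,.047),(.4517,-.0676,.0385));rot(-97)"
```

```text
time: 62.55
position: [0.4348, -0.0344, 0.0825]
ee_rot: [3.136, -0.189, 0.001]
wrist_force: [0.2, 0.3, 0.4]
gripper_width: 0.0522
grasp_force: 0.0
time: 63.18
position: [0.435, -0.0338, 0.0414]
ee_rot: [-3.135, 0.19, -0.002]
wrist_force: [-0.2, -1.0, 0.1]
gripper_width: 0.0394
grasp_force: 0.0
time: 63.8
position: [0.434, -0.0342, 0.0484]
ee_rot: [3.135, -0.19, -0.002]
wrist_force: [0.2, 0.5, -1.7]
gripper_width: 0.0217
grasp_force: 45.0
t 63.8 p [ 0.434  -0.0342  0.0484] yaw -97.0 tilt [-1. -1.] q [-0.98  0.15  1.03  2.17 -0.16  0.9  -1.55] w 0.0217 gf 45.0 wf [ 0.2  0.5 -1.7]
(0.4517, -0.0676, 0.047) -> x 21.6 y 31.0 z 1.4
(0.4517, -0.0676, 0.0385) -> x 0.0 y -0.0 z 8.5
turn [0.08 0.06 0.05]
```

```bash
python3 -m jog '[{"wx":0,"wy":0,"wz":0,"x":7,"y":10,"z":0,"gripper":0},{"wx":0,"wy":0,"wz":0,"x":8,"y":11,"z":0,"gripper":0},{"wx":0,"wy":0,"wz":0,"x":6.5,"y":10,"z":0,"gripper":0},{"wx":0,"wy":0,"wz":0,"x":0,"y":0,"z":0,"gripper":0},{"wx":0,"wy":0,"wz":0,"x":0,"y":0,"z":0,"gripper":0}]' 45 | sed -n '2,4p'
python3 -m jog '[{"wx":0,"wy":0,"wz":0,"x":0,"y":0,"z":4,"gripper":0},{"wx":0,"wy":0,"wz":0,"x":0,"y":0,"z":2,"gripper":0},{"wx":0,"wy":0,"wz":0,"x":0,"y":0,"z":1,"gripper":0},{"wx":0,"wy":0,"wz":0,"x":0,"y":0,"z":0,"gripper":0},{"wx":0,"wy":0,"wz":0,"x":0,"y":0,"z":0,"gripper":0}]' 45
python3 -c "
from h import *
plan((.4517,-.0676,.0405));rot(-97)"
```

```text
position: [0.4516, -0.0671, 0.0483]
ee_rot: [3.135, -0.19, -0.001]
wrist_force: [0.1, -0.2, -1.5]
time: 65.05
position: [0.4518, -0.0675, 0.0414]
ee_rot: [3.135, -0.19, -0.001]
wrist_force: [0.5, 0.5, -1.2]
gripper_width: 0.0215
grasp_force: 45.0
t 65.05 p [ 0.4518 -0.0675  0.0414] yaw -97.0 tilt [-1. -1.] q [-0.86  0.25  1.    2.12 -0.27  0.9  -1.39] w 0.0215 gf 45.0 wf [ 0.5  0.5 -1.2]
(0.4517, -0.0676, 0.0405) -> x -0.1 y 0.1 z 0.9
turn [0.05 0.03 0.05]
```

```bash
python3 -m jog '[{"wx":0,"wy":0,"wz":0,"x":0,"y":0,"z":0.5,"gripper":0},{"wx":0,"wy":0,"wz":0,"x":0,"y":0,"z":0.5,"gripper":0},{"wx":0,"wy":0,"wz":0,"x":0,"y":0,"z":0,"gripper":0.3},{"wx":0,"wy":0,"wz":0,"x":0,"y":0,"z":0,"gripper":0.5},{"wx":0,"wy":0,"wz":0,"x":0,"y":0,"z":0,"gripper":0.5}]' 45
python3 -m jog '[{"wx":0,"wy":0,"wz":0,"x":0,"y":0,"z":-10,"gripper":0.6},{"wx":0,"wy":0,"wz":0,"x":0,"y":0,"z":-30,"gripper":0.6},{"wx":0,"wy":0,"wz":0,"x":0,"y":0,"z":-50,"gripper":0.6},{"wx":0,"wy":0,"wz":0,"x":0,"y":0,"z":-55,"gripper":0.6},{"wx":0,"wy":0,"wz":0,"x":0,"y":0,"z":-55,"gripper":0.6}]' 45 | head -2
python3 -m jog '[{"wx":0,"wy":0,"wz":0,"x":15,"y":-50,"z":0,"gripper":0.6},{"wx":0,"wy":0,"wz":0,"x":15,"y":-50,"z":0,"gripper":0.6},{"wx":0,"wy":0,"wz":0,"x":15,"y":-50,"z":0,"gripper":0.6},{"wx":0,"wy":0,"wz":0,"x":15,"y":-50,"z":0,"gripper":0.6},{"wx":0,"wy":0,"wz":0,"x":10,"y":-50,"z":0,"gripper":0.6}]' 45 | head -2
python3 -m jog '[{"wx":0,"wy":0,"wz":0,"x":0,"y":-50,"z":0,"gripper":0.6},{"wx":0,"wy":0,"wz":0,"x":0,"y":-50,"z":0,"gripper":0.6},{"wx":0,"wy":0,"wz":0,"x":0,"y":0,"z":0,"gripper":0.6},{"wx":0,"wy":0,"wz":0,"x":0,"y":0,"z":0,"gripper":0.6},{"wx":0,"wy":0,"wz":0,"x":0,"y":0,"z":0,"gripper":0.6}]' 45 | head -2
python3 -c "
from h import *
cap('top','top17');cap('side','side17')"; python3 scr.py 17 .4517 -.0676
python3 - <<'E'
from fit import *
for n in('top','side'):
    B,G,R=chan(n+'17');m=(np.minimum(B,R)>90)&(abs(B-R)<60)&roi(n,[.456,-.356,.066],46)
    print(n,m.sum(),fit(hull(m),n,lambda x,y:[(x,y,.066,.084),(x,y,.074,.084)],[.456,-.356]))
# leftovers: changed bystanders top0 vs top17
a=cv2.imread('pics/raw_top0.png').astype(int);b=cv2.imread('pics/raw_top17.png').astype(int)
for nm,bx in(('chisel',(172,78,215,145)),('glue',(230,105,258,135)),('carving',(365,118,410,148)),('brush',(128,238,182,304))):
    d=np.abs(a-b)[bx[1]:bx[3],bx[0]:bx[2]].max(2);print(nm,(d>60).sum())
E
```

```text
time: 65.68
position: [0.4519, -0.0675, 0.0403]
ee_rot: [3.135, -0.19, -0.001]
wrist_force: [-0.5, -1.1, -0.7]
gripper_width: 0.038
grasp_force: 0.0
time: 66.3
position: [0.4517, -0.068, 0.2425]
time: 66.92
position: [0.5523, 0.1739, 0.2406]
time: 67.55
position: [0.564, 0.2701, 0.2406]
top 95 58.00000000000002
side 440 630.0000000000002
['top', 'side'] [ 0.451  -0.0635] -9.3 353.7
['top'] [ 0.4846 -0.0681] -19.6 312.5
['side'] [ 0.4505 -0.0633] -8.8 37.0
top 3328 (array([ 0.4567, -0.3544]), np.float64(8.4))
side 1944 (array([ 0.4562, -0.3517]), np.float64(7.1))
chisel 0
glue 0
carving 0
brush 1888
```

```bash
python3 -c "
from bench import manip
print(manip.finish_job())"
```

```text
the job is handed in; nothing more can be done
None
```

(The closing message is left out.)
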